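# Screen worn grinding balls out of the mill charge

## Task

Push the screen fully home over its catch box and lock it by pushing the loose lock pin, from the robot's side, through both lugs until its square grip meets the lug. Then tip all the balls out of the pan onto the screen so that the worn ones drop into the box, and lower the pan again. Pick the full-size balls that stay on top off the screen and set each in a pocket of its own in the grey rack, leaving the pin in and the other things on the bench alone.

Things in the scene. Friction and masses are not known exactly. Their poses are not given: they have to be found in the camera images.
- station: fixed grey screening stand: an open catch box 254 x 200 mm, 78 mm high, under a sliding screen, with a tipping pan hinged on its right (-y) side. Origin on the table under the centre of the catch box; x points away from the robot, y to the left (the screen's travel), z up. The screen when home covers the box
- screen (a joint): sliding screen on the catch box, m: 0 = fully home, grows as it stands out to the stand's +y (up to 0.1). Stiff slide: 3 N to move it, stays where left; stop at 0. Its side lips (|x| = 117 to 125 mm from its middle) stand 4 mm above its bars, its +y end is a plate that rises outwards from the bars by 12 mm over y = 90 to 132 mm; next to the pan (y beyond -88 mm) lies its floor's front edge, 6 mm above the bars
- screen_mid (a point): middle of the screen at its bars' top, 100 mm above the table; moves with the screen; axes as the stand's. The screen is a grid of 16 mm round steel bars with 4 (x) by 3 (y) square openings of 40 mm at 56 mm pitch: centres at x = -84, -28, 28, 84 mm, y = -56, 0, 56 mm
- tab (a point): centre of the black upright push tab on the screen's +y end: 70 mm (x) by 10 mm thick (y) by 65 mm high, its top 155 mm above the table; push it towards -y to send the screen home, where it stands at x = 40, y = 163 mm of the stand
- pan (a joint): tipping pan, rad: 0 = down (saw-tooth floor: three shelves dipping 6 degrees away from the screen, so balls stay in), grows as its far (-y) end is lifted about a hinge along the stand's x at y = -104, z = 104.5 mm; limit 1.0. Open towards the screen, 234 mm wide, 158 mm long, walls 45 mm. By 0.7 all has rolled out; lift slowly. Falls back if let go. Lifting takes 5 to 12 N
- pan_bar (a point): middle of the pan's black lifting bar, 16 mm round, along the stand's x, 100 mm free between its posts, 44 mm clear above the pan's back wall. With the pan at 0 it lies 158 mm to -y of the hinge and 97 mm above it. A vertical gripper across it can carry it along its arc while the bar turns between the fingers
- lug_hole (a point): centre of the 16 mm square hole in the fixed steel lug, on its front face (towards the robot), 130 mm above the table; axes as the stand's. It runs along the stand's +x through this lug (8 mm) and, 4 mm behind, through the screen's own lug (8 mm), which lines up only when the screen is home. Lugs' tops 158 mm above the table
- pin_grip (a point): loose steel lock pin, centre of its square grip (24 x 24 mm, 40 mm long, half-way up). Its x axis runs along the pin towards the tip: from the grip's end face (20 mm from here) a round shank 12 mm thick and 60 mm long. 0.16 kg; lies level on the table on its grip, the tip pointing roughly away from the robot
- pin_tip (a point): free end of the pin's shank, 80 mm from pin_grip
- rack: fixed grey plastic ball rack 268 x 68 x 25 mm, origin under its centre, long along its x. Four square pockets 44 mm wide, in a row along its x, centres at x = -93, -31, 31 and 93 mm, y = 0; a 56 mm ball lying in a pocket has its centre 42 mm above the table (17 mm above the rack)
- ball0_center (a point): centre of a full-size white ceramic grinding ball, 56 mm, 0.22 kg (may be absent). In an opening of the screen its centre is about 15 mm above the bars' top
- ball1_center (a point): centre of a full-size white ceramic grinding ball, 56 mm, 0.22 kg (may be absent). In an opening of the screen its centre is about 15 mm above the bars' top
- ball2_center (a point): centre of a full-size white ceramic grinding ball, 56 mm, 0.22 kg (may be absent). In an opening of the screen its centre is about 15 mm above the bars' top
- ball3_center (a point): centre of a full-size white ceramic grinding ball, 56 mm, 0.22 kg (may be absent). In an opening of the screen its centre is about 15 mm above the bars' top
- worn0_center (a point): centre of a worn white ceramic grinding ball, 26 mm, 0.025 kg (may be absent); drops through the screen, at once or when the full-size ball it leans on is taken off
- worn1_center (a point): centre of a worn white ceramic grinding ball, 26 mm, 0.025 kg (may be absent); drops through the screen, at once or when the full-size ball it leans on is taken off
- worn2_center (a point): centre of a worn white ceramic grinding ball, 26 mm, 0.025 kg (may be absent); drops through the screen, at once or when the full-size ball it leans on is taken off
- worn3_center (a point): centre of a worn white ceramic grinding ball, 26 mm, 0.025 kg (may be absent); drops through the screen, at once or when the full-size ball it leans on is taken off
- reagent_jar: bystander: amber jar with orange lid, 70 mm wide, 110 mm high; origin under it
- beaker: bystander: glass beaker, 72 mm wide, 95 mm high; origin under it
- wash_bottle: bystander: white bottle, 64 mm wide, 170 mm high; origin under it
- brush: bystander: small brush 170 mm long, lying in front of the stand; origin under it
Things that resemble listed ones, but are neither listed nor needed, are in the scene too. What is shaped like the part that bears pin_grip but purple is not meant.

How it is judged:
On the way, in this order (a step that is already met when the one before it is completed fails the run):
1. the screen is pushed home (value of joint screen below 0.005 m), for 0.2 s.
2. the lock pin is through both lugs (value of joint screen below 0.005 m and x of pin_tip in the frame of lug_hole above 0.045 m and y of pin_tip in the frame of lug_hole between -0.012 and 0.012 m and z of pin_tip in the frame of lug_hole between -0.015 and 0.015 m), for 0.2 s.
3. all the balls are tipped from the pan: full-size ones on the screen, worn ones on or through it (all of step 2 and x of ball0_center in the frame of station between -0.122 and 0.122 m and y of ball0_center in the frame of station between -0.1 and 0.1 m and z of ball0_center in the frame of station between 0.1 and 0.16 m and x of ball1_center in the frame of station between -0.122 and 0.122 m and y of ball1_center in the frame of station between -0.1 and 0.1 m and z of ball1_center in the frame of station between 0.1 and 0.16 m and x of ball2_center in the frame of station between -0.122 and 0.122 m and y of ball2_center in the frame of station between -0.1 and 0.1 m and z of ball2_center in the frame of station between 0.1 and 0.16 m and x of ball3_center in the frame of station between -0.122 and 0.122 m and y of ball3_center in the frame of station between -0.1 and 0.1 m and z of ball3_center in the frame of station between 0.1 and 0.16 m and x of worn0_center in the frame of station between -0.124 and 0.124 m and y of worn0_center in the frame of station between -0.1 and 0.1 m and z of each of worn0_center, worn1_center, worn2_center, worn3_center in the frame of station below 0.16 m and x of worn1_center in the frame of station between -0.124 and 0.124 m and y of worn1_center in the frame of station between -0.1 and 0.1 m and x of worn2_center in the frame of station between -0.124 and 0.124 m and y of worn2_center in the frame of station between -0.1 and 0.1 m and x of worn3_center in the frame of station between -0.124 and 0.124 m and y of worn3_center in the frame of station between -0.1 and 0.1 m), for 0.2 s.
At the end, for the whole second after the job is handed in: The screen is within 5 mm of home, the pin is through both lugs with its grip within 15 mm of the front lug, the pan is down (under 0.06 rad), every worn ball is in the catch box, and every full-size ball lies at rest in a pocket of the rack (all of step 2 and value of joint pan below 0.06 rad and x of worn0_center in the frame of station between -0.124 and 0.124 m and y of worn0_center in the frame of station between -0.1 and 0.1 m and z of each of worn0_center, worn1_center, worn2_center, worn3_center in the frame of station below 0.08 m and x of worn1_center in the frame of station between -0.124 and 0.124 m and y of worn1_center in the frame of station between -0.1 and 0.1 m and x of worn2_center in the frame of station between -0.124 and 0.124 m and y of worn2_center in the frame of station between -0.1 and 0.1 m and x of worn3_center in the frame of station between -0.124 and 0.124 m and y of worn3_center in the frame of station between -0.1 and 0.1 m and x of ball0_center in the frame of rack between -0.125 and 0.125 m and y of ball0_center in the frame of rack between -0.012 and 0.012 m and z of ball0_center in the frame of rack between 0.034 and 0.05 m and linear speed of each of ball0, ball1, ball2, ball3, pin below 0.03 m/s and x of ball1_center in the frame of rack between -0.125 and 0.125 m and y of ball1_center in the frame of rack between -0.012 and 0.012 m and z of ball1_center in the frame of rack between 0.034 and 0.05 m and x of ball2_center in the frame of rack between -0.125 and 0.125 m and y of ball2_center in the frame of rack between -0.012 and 0.012 m and z of ball2_center in the frame of rack between 0.034 and 0.05 m and x of ball3_center in the frame of rack between -0.125 and 0.125 m and y of ball3_center in the frame of rack between -0.012 and 0.012 m and z of ball3_center in the frame of rack between 0.034 and 0.05 m); the robot touches nothing.
It fails at once if the reagent jar is moved more than 4 cm (distance of reagent_jar from where it was at the start of the episode above 0.04 m).
It fails at once if the beaker is moved more than 4 cm (distance of beaker from where it was at the start of the episode above 0.04 m).
It fails at once if the wash bottle is moved more than 4 cm (distance of wash_bottle from where it was at the start of the episode above 0.04 m).
It fails at once if the brush is moved more than 4 cm (distance of brush from where it was at the start of the episode above 0.04 m).
Of ball0, ball1, ball2, ball3 only 2 to 4 are there at a start; the rules pass over those that are not, and their reading is None.
Of worn0, worn1, worn2, worn3 only 2 to 4 are there at a start; the rules pass over those that are not, and their reading is None.
At some moment in a run one of pin, ball0, ball1, ball2, ball3 may be knocked a few centimetres aside while the robot is not near it.
It also fails if it takes over 210 s, if anything falls off the work surface, if the arm or the gripper's body presses on something with over 40 N, if the wrist force passes 120 N, or if a joint passes its speed limit or range.

## Robot

A 6-joint arm with a two-finger parallel gripper is mounted at the origin on the work surface. World frame = base frame: x ahead of the robot, y to its left, z up, the work surface at z = 0. Lengths are in m, angles in rad, forces in N, time in s.
With the tool pointing down it reaches from about 0.275 to 0.875 m from the base axis. Payload 12.5 kg.
Tool frame: the origin (TCP) lies at the very end of the fingers, on their centre line; the grasp point (between the pads) lies 19 mm behind it (grip_depth is the distance from the TCP to the grasp point, in m); z points along the fingers, y is the direction in which the jaws open and shut (so a half turn about z gives the same grasp; the last joint's range is limited). The gripper opens to 85 mm and grips with 20 to 120 N. Pads are 22 mm wide; open, the fingers measure 114 mm over their backs; the gripper's body (76 mm by 85 mm) begins 54 mm behind the grasp point. The pads swing forward as they close: fully open they stand 13 mm farther back than shut.
Start: joints at [-1.205, 0.351, 1.652, -0, 1.139, -0.085], TCP at [0.24, -0.495, 0.231] pointing down, gripper open.
Joint ranges: [-2.75, 2.75], [-0.79, 2.1], [0.01, 2.65], [-1.57, 4.71], [0.07, 3.14], [-2.87, 2.87]. Speed limits (rad/s): [2.22, 2.22, 2.79, 3.14, 3.14, 3.14].

## Interface

Orientations are given as a unit quaternion [w, x, y, z].
In Python, from bench import * gives the robot as it stands. The module is installed in compiled form; this text tells all that it offers.
- The arm moves only by the tool servo_tool, never from a script. Its arguments are lists of equal length, an entry for each row: "linear": the shift along the world's x, y, z in m, a list of three; "angular": the turn, a rotation vector about the world's x, y, z in degrees, a list of three; "claw": the opening, from 0 (shut) to 1 (fully open). A call has 1 to 20 rows; each row is the pose to reach, as a shift and turn from the pose measured when the call began; what a row does not reach only later rows make up. A row lasts 1/10 s, in which the tool goes at most 50 mm and 8.59 degrees, less where a joint would pass 70% of its speed; a pose out of reach is approached as far as the arm can. A call with a gripper value outside its range is refused whole. The fingers move at their own pace and stop on an object; "squeeze" is the grip in N (left out, the last holds). Time passes only in rows, so rows that repeat a pose let the fingers close. It gives the time, the measured TCP pose, the force and the opening at its end, in the units of the state.
- get_obs(): the state, without advancing time (a new reading comes with each control period).
- camera(name): name is "scene" or "top" or "wrist"; returns a dict with "pixels" (400x640x3 uint8, red, green, blue), "mtx" (3x3 intrinsics, pixels), "k1" (the pictures are not rectified: a ray, as slopes to the right and down, at radius r is drawn at 1 + k1 r^2 times it, then the intrinsics apply), "rvec" (rotation vector, rad) and "tvec" (3), from world to camera coordinates, as OpenCV has them; the wrist camera has in their place "tool_from_camera" (4x4, takes a point from camera to tool coordinates, whose origin is the TCP and whose axes are the flange's). Camera axes: x right, y down, z forward; pixel columns grow to the right and rows downward; lengths in m; the calibration is good to about 2 mm. A picture is of the moment at which its call begins: read the wrist's pose just before it. There is no depth.
- hand_in(): hands the job in, once; it reports no verdict.
The state is a dict: "clock": time; "joint_pos": joint angles; "qvel": joint speeds; "joint_efforts": joint torques, N m; "position": TCP position; "ee_rot": TCP orientation; "contact_force": force on the tool from outside, world axes, zero at the start; "ft_torque": the same for the moment, N m; "width": finger opening in m.
Only numpy, scipy, OpenCV 4.12 (cv2) and the standard library are available. Lean on these libraries where they do the work, as an engineer would, in place of code of your own. Each camera call takes 0.05 s, during which the arm holds its last target.

## Working session

There is one attempt and no reset: what is moved stays moved. The work goes in short steps, Python scripts to look and compute and a tool call to move; the robot and the scene stay as the last step left them, time stands still between calls to the robot, and variables do not carry over. Pictures are saved under pics/ and viewed, and the job is handed in when it is done.

Besides the shell and the picture viewer there is one more tool, called after ">>>" by a JSON object that holds its "op" and its "data". servo_tool: Moves the arm, as the interface text tells. Its arguments: {"type":"object","properties":{"linear":{"type":"array"},"angular":{"type":"array"},"claw":{"type":"array"},"squeeze":{"type":"number"}},"required":["linear","angular","claw"]}

```bash
mkdir -p pics
cat > h.py <<'E'
from bench import *
import numpy as np, cv2
def cam(n):
    c=camera(n); c['n']=n; return c
def save(c,f,crop=None,s=1):
    im=c['pixels'][:,:,::-1]
    if crop: x0,y0,x1,y1=crop; im=im[y0:y1,x0:x1]
    if s!=1: im=cv2.resize(im,None,fx=s,fy=s,interpolation=cv2.INTER_CUBIC)
    cv2.imwrite('pics/'+f,im)
def q2R(q):
    w,x,y,z=q
    from scipy.spatial.transform import Rotation as R
    return R.from_quat([x,y,z,w]).as_matrix()
def ext(c,obs=None):
    if c['n']=='wrist':
        T=np.array(c['tool_from_camera']); Rt=q2R(obs['ee_rot']); 
        Rwc=Rt@T[:3,:3]; o=Rt@T[:3,3]+np.array(obs['position']); return Rwc.T,-Rwc.T@o
    return cv2.Rodrigues(np.array(c['rvec'],float))[0],np.array(c['tvec'],float).ravel()
def ray(c,u,v,obs=None):
    K=np.array(c['mtx']);k=c['k1']
    p=cv2.undistortPoints(np.array([[[u,v]]],float),K,np.array([k,0,0,0],float))[0,0]
    R,t=ext(c,obs); return -R.T@t, R.T@np.array([p[0],p[1],1])
def atz(c,u,v,z,obs=None):
    o,d=ray(c,u,v,obs); return o+d*(z-o[2])/d[2]
def proj(c,P,obs=None):
    R,t=ext(c,obs)
    r=cv2.projectPoints(np.array(P,float).reshape(-1,1,3),cv2.Rodrigues(R)[0],t,np.array(c['mtx']),np.array([c['k1'],0,0,0],float))[0]
    return r.reshape(-1,2)
def tri(*rays):
    A=np.zeros((3,3));b=np.zeros(3)
    for o,d in rays:
        d=d/np.linalg.norm(d);M=np.eye(3)-np.outer(d,d);A+=M;b+=M@o
    x=np.linalg.solve(A,b); return x,[np.linalg.norm((np.eye(3)-np.outer(d,d)/(d@d))@(x-o)) for o,d in rays]
E
python3 - <<'E'
from h import *
o=get_obs();print(o)
for n in ['scene','top','wrist']:
    c=cam(n);save(c,n+'0.png')
    if n!='wrist':
        R,t=ext(c);print(n,-R.T@t,R.T@[0,0,1],c['mtx'],c['k1'])
    else: print(c['tool_from_camera'],c['mtx'],c['k1'])
E
```

```text
{'clock': 0.0, 'joint_pos': array([-1.20462803e+00,  3.51250980e-01,  1.65243094e+00, -2.66080918e-05,
        1.13913595e+00, -8.45824947e-02]), 'qvel': array([-0.00066486, -0.00142386, -0.00016422, -0.00042176, -0.00114525,
        0.00032753]), 'joint_efforts': array([ 1.29385139e-04, -5.06101978e+01, -2.91404825e+01, -1.18318326e-04,
        4.52229739e-03,  3.75018075e-06]), 'position': array([ 0.23950493, -0.49473084,  0.23074776]), 'ee_rot': array([-6.04852475e-04,  9.74708857e-01,  2.23477669e-01, -9.79271363e-05]), 'contact_force': array([0.5976162 , 0.8460244 , 0.90673909]), 'ft_torque': array([ 0.0302673 , -0.02775832, -0.03222875]), 'width': 0.08582666039405684}
scene [ 1.36346053 -0.35737624  1.09933239] [-0.63435172  0.22949754 -0.73819291] [[414.8694006    0.         318.96695225]
 [  0.         414.8694006  197.76909464]
 [  0.           0.           1.        ]] 0.02227441147562596
top [ 0.29372798 -0.05065066  1.47914683] [ 0.17309228 -0.00203042 -0.98490352] [[392.63228074   0.         324.01856168]
 [  0.         392.63228074 201.32108365]
 [  0.           0.           1.        ]] -0.026640618539513723
[[-2.33163318e-04 -9.63335465e-01 -2.68299697e-01  6.89265977e-02]
 [ 9.99999861e-01 -3.51646066e-04  3.93551846e-04  9.29142923e-04]
 [-4.73468984e-04 -2.68299568e-01  9.63335413e-01 -1.42048393e-01]
 [ 0.00000000e+00  0.00000000e+00  0.00000000e+00  1.00000000e+00]] [[301.12383919   0.         328.20601754]
 [  0.         301.12383919 202.08399252]
 [  0.           0.           1.        ]] -0.0018003506775611045
```

```bash
sleep 1
```

```text
(no output)
```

View pics/scene0.png

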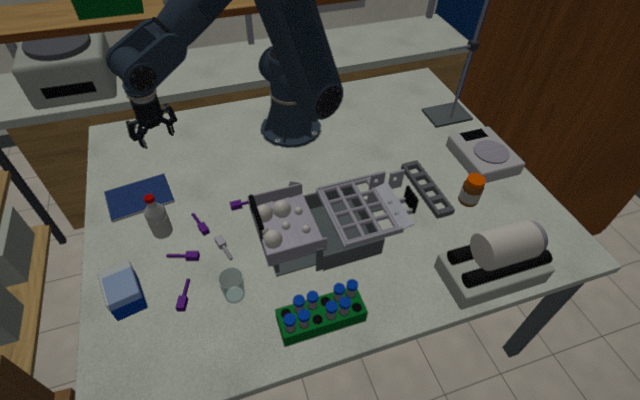

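View pics/top0.png

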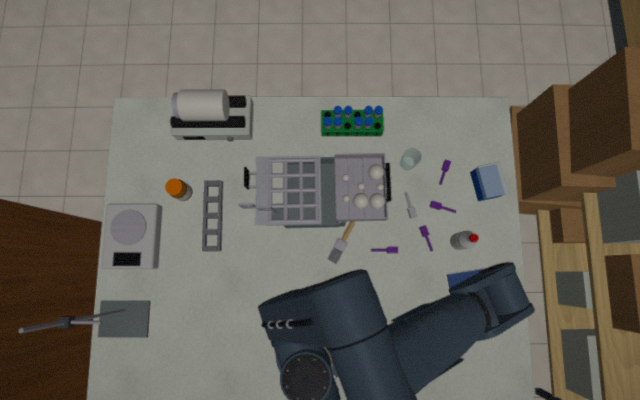

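View pics/wrist0.png

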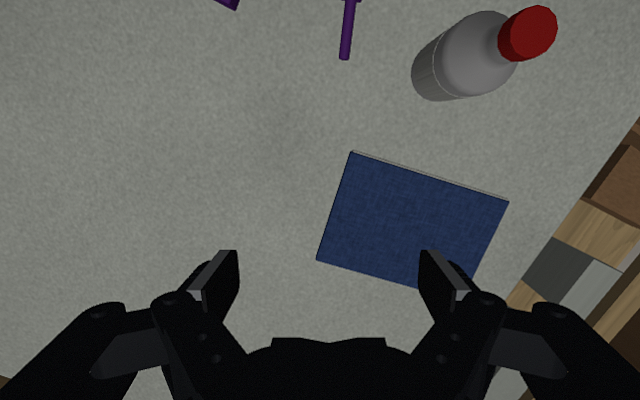

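Run:
```python
from h import *
c=cam('top');save(c,'top1.png',(160,80,500,280),2.35)
s=cam('scene');save(s,'sc1.png',(170,150,470,300),2.65)
```

```text
(no output)
```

View pics/top1.png

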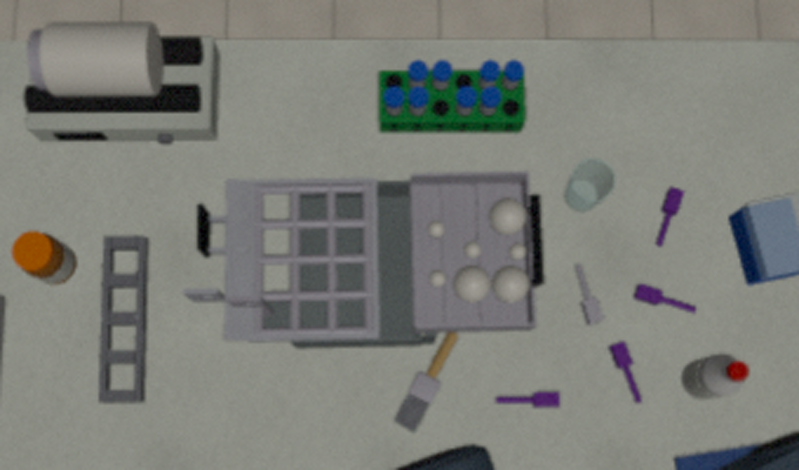

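View pics/sc1.png

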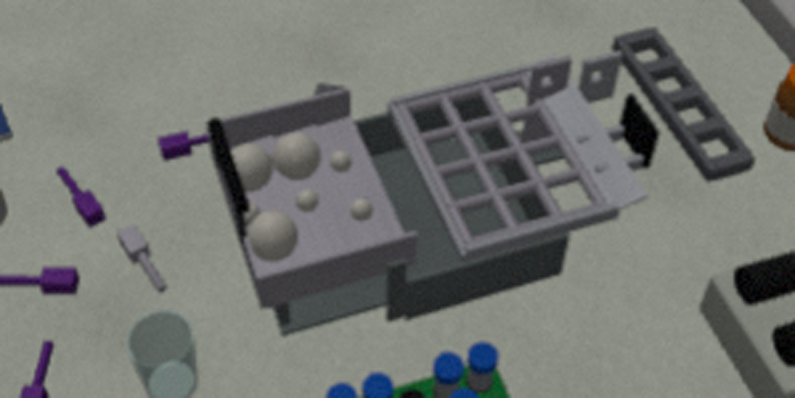

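Run:
```python
from h import *
c=cam('top');s=cam('scene')
T=lambda x,y:(x/2.35+160,y/2.35+80)
S=lambda x,y:(x/2.65+170,y/2.65+150)
def show(n,t,z,sc=None):
    print(n,atz(c,*T(*t),z).round(3), atz(s,*S(*sc),z).round(3) if sc else '')
show('bar mid',(537,240),.2015,(228,166))
show('tab top',(203,230),.155,(640,125))
show('pin grip',(593,309),.02,(133,243))
show('pin tip',(578,266),.012,(160,287))
for i,p in enumerate([(125,262),(124,298),(124,338),(124,380)]): show('rack%d'%i,p,.025,[(645,48),(671,80),(692,111),(716,146)][i])
show('jar',(42,255),.11)
show('beaker',(590,185),.05)
show('bottle',(735,370),.17)
show('brush1',(410,415),.01);show('brush2',(455,335),.01)
for p in [(277,206),(277,312),(349,206),(349,312)]: show('scr hole',p,.1)
```

```text
bar mid [ 0.583 -0.269  0.202] [ 0.592 -0.266  0.202]
tab top [0.61  0.215 0.155] [0.637 0.21  0.155]
pin grip [ 0.51  -0.386  0.02 ] [ 0.52  -0.383  0.02 ]
pin tip [ 0.582 -0.366  0.012] [ 0.587 -0.364  0.012]
rack0 [0.588 0.366 0.025] [0.406 0.364 0.025]
rack1 [0.53  0.364 0.025] [0.474 0.369 0.025]
rack2 [0.465 0.362 0.025] [0.536 0.367 0.025]
rack3 [0.399 0.359 0.025] [0.601 0.366 0.025]
jar [0.582 0.468 0.11 ] 
beaker [ 0.707 -0.383  0.05 ] 
bottle [ 0.4   -0.551  0.17 ] 
brush1 [ 0.344 -0.092  0.01 ] 
brush2 [ 0.47  -0.165  0.01 ] 
scr hole [0.66  0.113 0.1  ] 
scr hole [0.495 0.11  0.1  ] 
scr hole [0.66  0.002 0.1  ] 
scr hole [0.495 0.002 0.1  ]
```

>>> {"op": "servo_tool", "data": {"linear": [[0,0,0.05],[0,0,0.1],[0.02,0.05,0.12],[0.04,0.1,0.12],[0.06,0.15,0.12],[0.08,0.2,0.12],[0.1,0.24,0.12],[0.13,0.28,0.12],[0.16,0.32,0.12],[0.18,0.36,0.12],[0.2,0.4,0.12],[0.22,0.44,0.12],[0.24,0.48,0.12],[0.24,0.495,0.12],[0.24,0.495,0.12],[0.24,0.495,0.12],[0.24,0.495,0.12]], "angular": [[0,0,0],[0,0,-4],[0,0,-8],[0,0,-12],[0,0,-16],[0,0,-20],[0,0,-24],[0,0,-25.8],[0,0,-25.8],[0,0,-25.8],[0,0,-25.8],[0,0,-25.8],[0,0,-25.8],[0,0,-25.8],[0,0,-25.8],[0,0,-25.8],[0,0,-25.8]], "claw": [1,1,1,1,1,1,1,1,1,1,1,1,1,1,1,1,1]}}

```text
clock: 2.05
position: [0.4795, -0.0008, 0.3513]
ee_rot: [-0.0, 1.0, -0.0, 0.0]
contact_force: [-0.5, -0.1, 0.3]
width: 0.0855
```

Run:
```python
from h import *
o=get_obs();c=cam('wrist');save(c,'w1.png',None,1.25);print(o['clock'],o['position'],o['ee_rot'],o['joint_pos'])
import pickle;pickle.dump((o,c),open('w1.pkl','wb'))
```

```text
2.05 [ 0.47945931 -0.00084755  0.35125039] [-3.57195138e-05  9.99999963e-01 -2.62564718e-04  6.67085407e-05] [-9.89512635e-02  1.15379668e-01  1.65480739e+00  8.59416825e-05
  1.37127987e+00  1.47235316e+00]
```

View pics/w1.png

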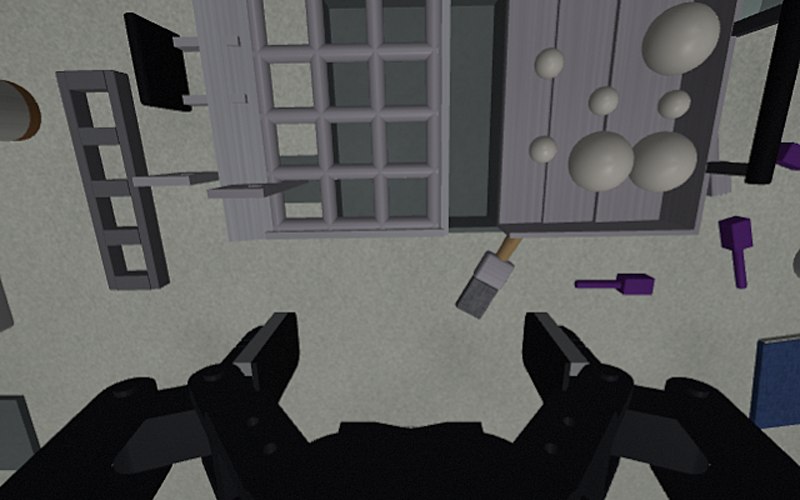

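Run:
```python
from h import *
import pickle
o,c=pickle.load(open('w1.pkl','rb'))
save(c,'w1a.png',(40,0,380,200),2.35)
save(c,'w1b.png',(380,0,640,190),3)
```

```text
(no output)
```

View pics/w1a.png

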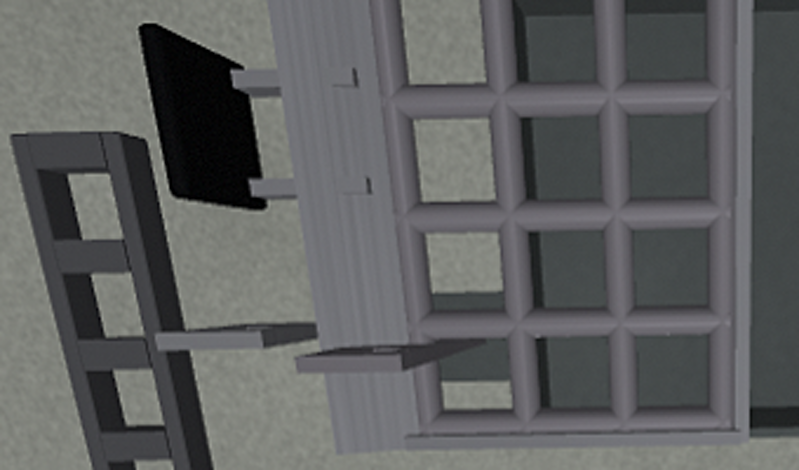

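View pics/w1b.png

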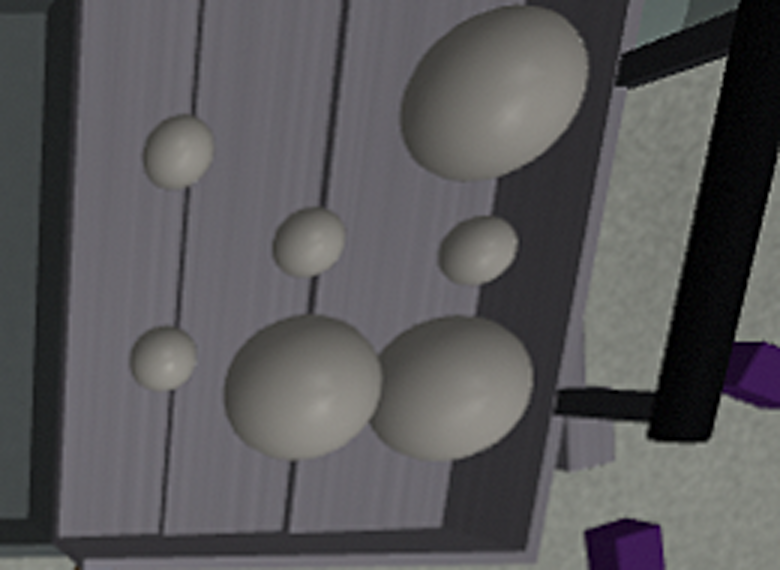

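Run:
```python
from h import *
import pickle
o,c=pickle.load(open('w1.pkl','rb'))
A=lambda x,y:(x/2.35+40,y/2.35)
B=lambda x,y:(x/3+380,y/3)
pts={( 56,28):(500,100),(56,-28):(610,98),(0,28):(508,215),(0,-28):(617,212),(-56,28):(518,324),(-56,-28):(624,321)}
L=np.array(list(pts))/1000.;W=np.array([atz(c,*A(*p),.1,o)[:2] for p in pts.values()])
# rigid fit
lc=L.mean(0);wc=W.mean(0);H=(L-lc).T@(W-wc);U,S,V=np.linalg.svd(H);R=(U@np.diag([1,np.linalg.det(U@V)])@V).T
t=wc-R@lc;print('screen mid',t,'yaw',np.degrees(np.arctan2(R[1,0],R[0,0])),'scale',S.sum()/((L-lc)**2).sum(),'res',(W-(L@R.T+t)).round(4).tolist())
for n,p in dict(fl=(297,365),fr=(403,362),sl=(157,342),sr=(262,336)).items(): print(n,atz(c,*A(*p),.158,o).round(4))
for n,p in dict(tab_a=(145,25),tab_b=(170,190),tab_c=(265,205)).items(): print(n,atz(c,*A(*p),.155 if n!='tab_c' else .09,o).round(4))
print('bar front end', atz(c,*B(680,437),.2015,o), 'bar',[atz(c,*B(*p),.2015,o).round(4) for p in [(680,430),(715,200),(742,0)]])
print('pan corner front-screen side',atz(c,*B(70,560),.15,o),atz(c,*B(530,552),.15,o))
print('rack', [atz(c,*A(*p),.025,o).round(4) for p in [(11,137),(120,132)]])
for p in [(495,95),(304,388),(452,388)]: print('ball',atz(c,*B(*p),.14,o).round(3))
```

```text
screen mid [0.5807407  0.05841526] yaw 1.6891205450115059 scale 0.9917611613129551 res [[-0.0008, -0.0003], [-0.0016, 0.0003], [0.0007, 0.0008], [0.0004, -0.0003], [0.0007, 0.0006], [0.0006, -0.0012]]
fl [0.5093 0.178  0.158 ]
fr [0.5107 0.1279 0.158 ]
sl [0.5201 0.2421 0.158 ]
sr [0.5228 0.1924 0.158 ]
tab_a [0.6519 0.2233 0.155 ]
tab_b [0.5868 0.2252 0.155 ]
tab_c [0.5866 0.2193 0.09  ]
bar front end [ 0.52337265 -0.26798031  0.2015    ] bar [array([ 0.5256, -0.2674,  0.2015]), array([ 0.5932, -0.2613,  0.2015]), array([ 0.6455, -0.2555,  0.2015])]
pan corner front-screen side [ 0.47178118 -0.08899096  0.15      ] [ 0.4748444  -0.26750697  0.15      ]
rack [array([0.6318, 0.4033, 0.025 ]), array([0.6344, 0.3364, 0.025 ])]
ball [ 0.637 -0.23   0.14 ]
ball [ 0.536 -0.176  0.14 ]
ball [ 0.536 -0.233  0.14 ]
```

>>> {"op": "servo_tool", "data": {"linear": [[0.02,0.04,0],[0.04,0.08,0],[0.06,0.12,0],[0.08,0.16,-0.02],[0.1,0.2,-0.04],[0.12,0.24,-0.06],[0.137,0.279,-0.08],[0.137,0.279,-0.12],[0.137,0.279,-0.16],[0.137,0.279,-0.2],[0.137,0.279,-0.231],[0.137,0.279,-0.231],[0.137,0.279,-0.231],[0.137,0.269,-0.231],[0.137,0.259,-0.231],[0.137,0.249,-0.231],[0.137,0.239,-0.231],[0.137,0.229,-0.231]], "angular": [[0,0,0],[0,0,0],[0,0,0],[0,0,0],[0,0,0],[0,0,0],[0,0,0],[0,0,0],[0,0,0],[0,0,0],[0,0,0],[0,0,0],[0,0,0],[0,0,0],[0,0,0],[0,0,0],[0,0,0],[0,0,0]], "claw": [0,0,0,0,0,0,0,0,0,0,0,0,0,0,0,0,0,0]}}

```text
clock: 3.9
position: [0.6171, 0.2276, 0.1212]
ee_rot: [-0.001, 1.0, -0.001, 0.001]
contact_force: [2.3, 4.7, 4.1]
width: -0.0004
```

>>> {"op": "servo_tool", "data": {"linear": [[0,-0.01,0],[0,-0.02,0],[0,-0.03,0],[0,-0.038,0],[0,-0.042,0],[0,-0.045,0],[0,-0.048,0],[0,-0.048,0],[0,-0.048,0]], "angular": [[0,0,0],[0,0,0],[0,0,0],[0,0,0],[0,0,0],[0,0,0],[0,0,0],[0,0,0],[0,0,0]], "claw": [0,0,0,0,0,0,0,0,0]}}

```text
clock: 4.8
position: [0.6166, 0.1794, 0.121]
ee_rot: [-0.0, 1.0, -0.0, 0.0]
contact_force: [-1.0, -0.2, 0.5]
width: 0.0003
```

>>> {"op": "servo_tool", "data": {"linear": [[0,-0.002,0],[0,-0.004,0],[0,-0.006,0],[0,-0.008,0]], "angular": [[0,0,0],[0,0,0],[0,0,0],[0,0,0]], "claw": [0,0,0,0]}}

```text
clock: 5.2
position: [0.6166, 0.1784, 0.1212]
ee_rot: [-0.006, 1.0, -0.0, 0.002]
contact_force: [3.8, 54.2, -7.6]
width: -0.0002
```

>>> {"op": "servo_tool", "data": {"linear": [[0,0.02,0],[0,0.04,0.03],[0,0.04,0.08],[-0.03,0.02,0.12],[-0.07,0,0.14],[-0.12,-0.02,0.14],[-0.16,-0.03,0.14],[-0.16,-0.03,0.14],[-0.16,-0.03,0.14]], "angular": [[0,0,0],[0,0,0],[0,0,0],[0,0,0],[0,0,0],[0,0,0],[0,0,0],[0,0,0],[0,0,0]], "claw": [0,0,0,0,0,0,0,0,0]}}

```text
clock: 6.1
position: [0.4562, 0.1482, 0.2616]
ee_rot: [-0.006, 1.0, -0.0, 0.002]
contact_force: [0.5, 0.5, 0.0]
width: 0.0002
```

Run:
```python
from h import *
o=get_obs();c=cam('wrist');save(c,'w2.png',None,1.25);print(o['clock'],o['position'],o['ee_rot'])
save(c,'w2a.png',(230,90,430,240),4)
import pickle;pickle.dump((o,c),open('w2.pkl','wb'))
```

```text
6.1 [0.45619894 0.14818099 0.26162721] [-5.69561118e-03  9.99981778e-01 -2.61881087e-04  1.98383892e-03]
```

View pics/w2.png

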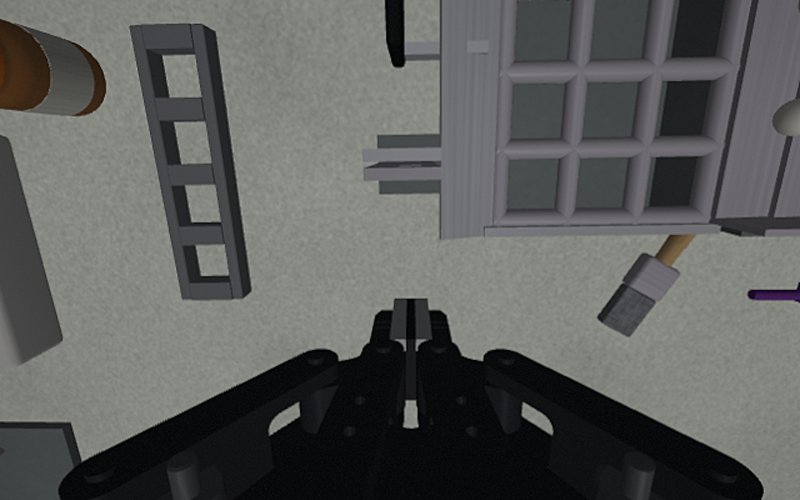

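View pics/w2a.png

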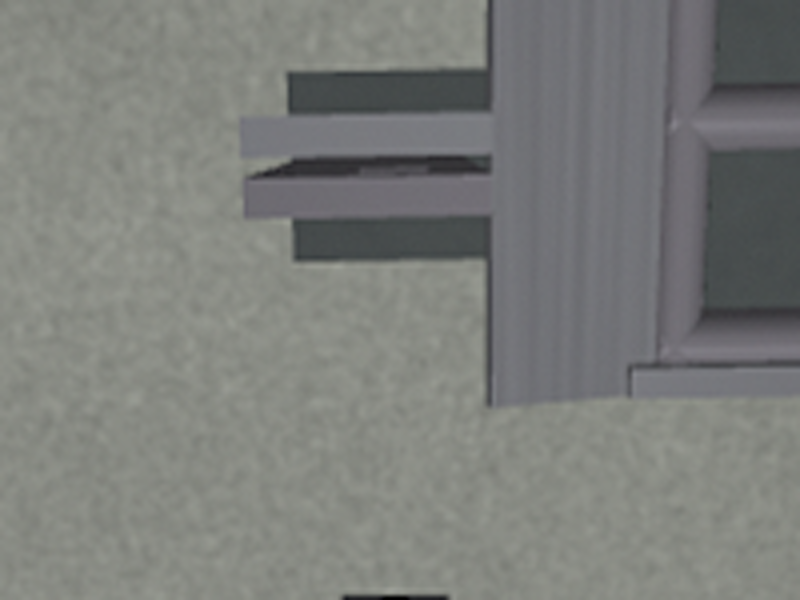

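>>> {"op": "servo_tool", "data": {"linear": [[0,0,0],[-0.01,0,0],[-0.02,0,0],[-0.026,0.005,0],[-0.026,0.005,0],[-0.026,0.005,0],[-0.026,0.005,0],[-0.026,0.005,0],[-0.026,0.005,0],[-0.026,0.005,0],[-0.026,0.005,0],[-0.026,0.005,0],[-0.026,0.005,0]], "angular": [[-0.65,0,8],[-0.65,0,16],[-0.65,0,24],[-0.65,0,32],[-0.65,0,40],[-0.65,0,48],[-0.65,0,56],[-0.65,0,64],[-0.65,0,72],[-0.65,0,80],[-0.65,0,88],[-0.65,0,90],[-0.65,0,90]], "claw": [0,0,0,0,0,0,0,0,0,0,0,0,0]}}

```text
clock: 7.45
position: [0.4321, 0.1537, 0.2613]
ee_rot: [-0.0, 0.707, 0.707, -0.003]
contact_force: [-0.3, 0.0, 0.4]
width: 0.0001
```

>>> {"op": "servo_tool", "data": {"linear": [[0,0,0],[0,0,0],[0,0,0],[0,0,0],[0,0,-0.02],[0,0,-0.04],[0,0,-0.06],[0,0,-0.08],[0,0,-0.1],[0,0,-0.11],[0,0,-0.11],[0,0,-0.11],[0,0,-0.11],[0,0,-0.11]], "angular": [[0,0,8],[0,0,16],[0,0,24],[0,0,32],[0,0,40],[0,0,48],[0,0,56],[0,0,64],[0,0,72],[0,0,80],[0,0,88],[0,0,90],[0,0,90],[0,0,90]], "claw": [0,0,0,0,0,0,0,0,0,0,0,0,0,0]}}

```text
clock: 8.85
position: [0.4325, 0.1538, 0.1512]
ee_rot: [0.002, 0.001, 1.0, -0.002]
contact_force: [-0.9, 0.0, 0.8]
width: 0.0
```

Run:
```python
from h import *
o=get_obs();c=cam('wrist');save(c,'w3.png',None,1.25);print(o['clock'],o['position'],o['ee_rot'],o['joint_pos'])
save(c,'w3a.png',(230,0,430,150),4)
import pickle;pickle.dump((o,c),open('w3.pkl','wb'))
```

```text
8.85 [0.432511   0.1538124  0.15121887] [ 0.001566    0.00108059  0.99999565 -0.00225174] [ 0.24318123  0.29774432  1.95786412 -0.00663029  0.88404507 -1.32125508]
```

View pics/w3.png

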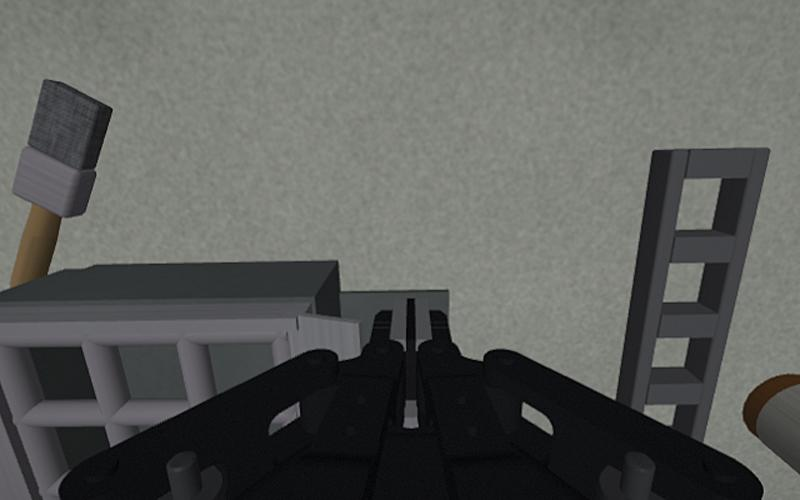

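View pics/w3a.png

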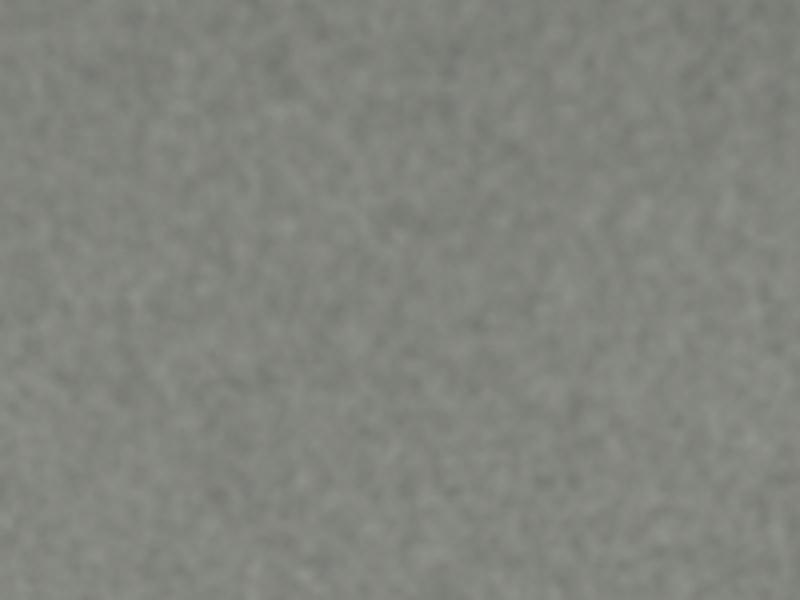

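>>> {"op": "servo_tool", "data": {"linear": [[0,0.04,0.02],[0.02,0.08,0.02],[0.045,0.085,0.02],[0.06,0.085,0.015],[0.06,0.085,0.01],[0.06,0.085,0.01]], "angular": [[0,0,0],[0,0,0],[0,0,0],[0,0,0],[0,0,0],[0,0,0]], "claw": [0,0,0,0,0,0]}}

```text
clock: 9.5
position: [0.4916, 0.2385, 0.1603]
ee_rot: [0.001, 0.001, 1.0, -0.003]
contact_force: [-0.5, 0.1, -0.5]
width: 0.0002
```

Run:
```python
from h import *
o=get_obs();c=cam('wrist');save(c,'w3.png',None,1.25);print(o['clock'],o['position'],o['ee_rot'])
save(c,'w3a.png',(130,170,330,320),4)
import pickle;pickle.dump((o,c),open('w3.pkl','wb'))
```

```text
9.5 [0.49162546 0.2384786  0.1602737 ] [ 6.14709935e-04  1.46958477e-03  9.99995378e-01 -2.58978464e-03]
```

View pics/w3.png

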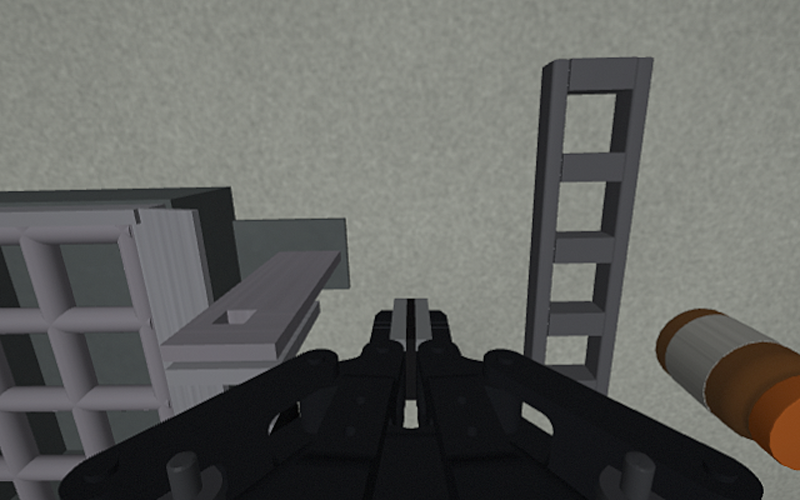

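View pics/w3a.png

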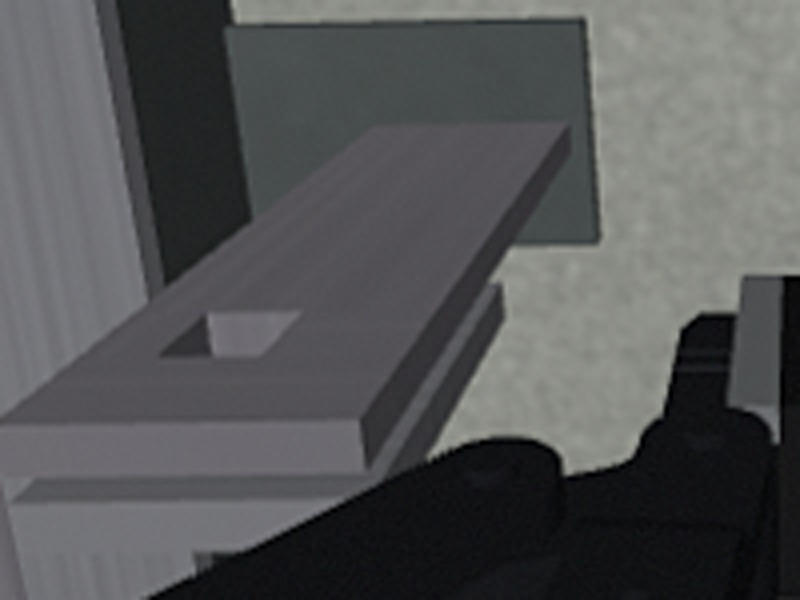

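Run:
```python
from h import *
import pickle
o,c=pickle.load(open('w3.pkl','rb'))
A=lambda x,y:(x/4+130,y/4+170)
# image is upside: nearer bottom of crop = higher z? print both
for n,p,z in [('topL',(2,423),.158),('topR',(360,420),.158),('h1',(207,312),.122),('h2',(302,312),.122),('h3',(160,356),.138),('h4',(260,356),.138),('h1',(207,312),.138),('h3',(160,356),.122)]:
    print(n,z,atz(c,*A(*p),z,o).round(4))
o,c=pickle.load(open('w2.pkl','rb'))
A=lambda x,y:(x/4+230,y/4+90)
for p in [(244,219),(493,216)]: print(atz(c,*A(*p),.158,o).round(4))
```

```text
topL 0.158 [0.506  0.1317 0.158 ]
topR 0.158 [0.5055 0.18   0.158 ]
h1 0.122 [0.5061 0.1422 0.122 ]
h2 0.122 [0.5061 0.1578 0.122 ]
h3 0.138 [0.506  0.1428 0.138 ]
h4 0.138 [0.506  0.1578 0.138 ]
h1 0.138 [0.4989 0.1508 0.138 ]
h3 0.122 [0.514  0.1334 0.122 ]
[0.5053 0.1788 0.158 ]
[0.5059 0.1287 0.158 ]
```

>>> {"op": "servo_tool", "data": {"linear": [[0,0.01,0.04],[0,0.01,0.08],[0,0,0.12],[-0.02,-0.02,0.16],[-0.04,-0.05,0.18],[-0.04,-0.09,0.18],[-0.04,-0.13,0.18],[-0.04,-0.17,0.18],[-0.04,-0.21,0.18],[-0.04,-0.25,0.18],[-0.04,-0.29,0.18],[-0.04,-0.29,0.18]], "angular": [[0,0,-8],[0,0,-16],[0,0,-24],[0,0,-32],[0,0,-40],[0,0,-48],[0,0,-56],[0,0,-64],[0,0,-72],[0,0,-80],[0,0,-88],[0,0,-90]], "claw": [0.5,1,1,1,1,1,1,1,1,1,1,1]}}

```text
clock: 10.75
position: [0.4507, -0.0548, 0.3409]
ee_rot: [-0.001, 0.711, 0.703, -0.003]
contact_force: [-0.1, 0.2, -0.7]
width: 0.0855
```

>>> {"op": "servo_tool", "data": {"linear": [[0,-0.04,0],[0,-0.08,0],[0,-0.12,0],[0,-0.16,0],[0,-0.2,0],[0,-0.24,0],[0,-0.28,0],[0,-0.31,0],[0,-0.32,-0.03],[0,-0.32,-0.06],[0,-0.32,-0.08],[0,-0.32,-0.08],[0,-0.32,-0.08]], "angular": [[0,0,-8],[0,0,-16],[0,0,-24],[0,0,-32],[0,0,-40],[0,0,-48],[0,0,-56],[0,0,-64],[0,0,-72],[0,0,-75],[0,0,-75],[0,0,-75],[0,0,-75]], "claw": [1,1,1,1,1,1,1,1,1,1,1,1,1]}}

```text
clock: 12.05
position: [0.4506, -0.3746, 0.2619]
ee_rot: [-0.002, 0.992, 0.124, -0.001]
contact_force: [0.4, 0.2, 1.2]
width: 0.0854
```

Run:
```python
from h import *
o=get_obs();c=cam('wrist');save(c,'w4.png',None,1.25);print(o['clock'],o['position'],o['ee_rot'],o['joint_pos'])
save(c,'w4a.png',(200,50,440,230),3.33)
import pickle;pickle.dump((o,c),open('w4.pkl','wb'))
```

```text
12.05 [ 0.45058715 -0.37461936  0.26189269] [-0.00206503  0.99221917  0.12447847 -0.0014052 ] [-7.73206425e-01  3.90382561e-01  1.51585185e+00  3.97237718e-04
  1.24033970e+00  5.47854908e-01]
```

View pics/w4.png

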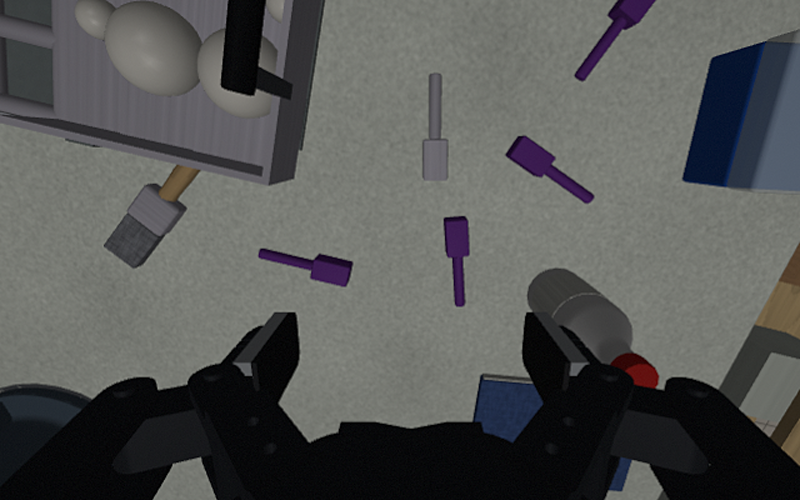

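View pics/w4a.png

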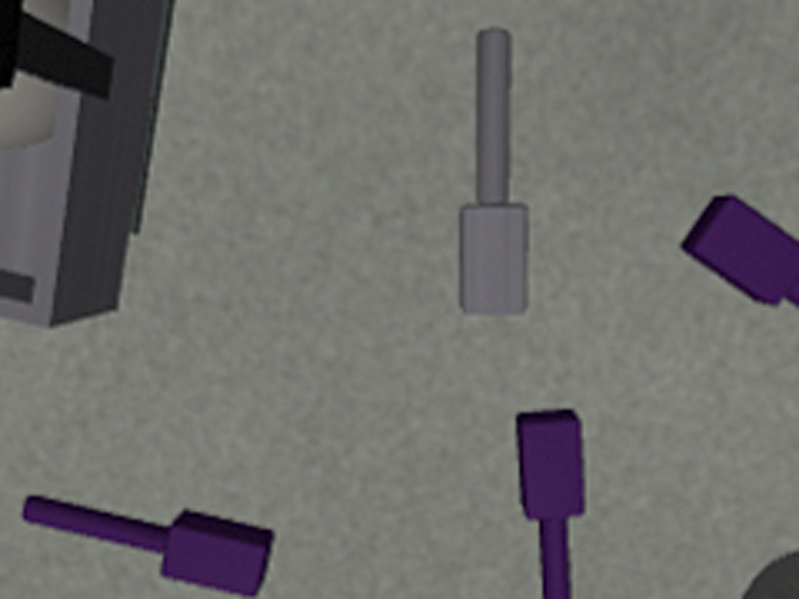

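Run:
```python
from h import *
import pickle
o,c=pickle.load(open('w4.pkl','rb'))
A=lambda x,y:(x/3.33+200,y/3.33+50)
q=[atz(c,*A(*p),.024,o) for p in [(462,206),(527,206),(526,313),(460,313)]]
for a in q: print(a.round(4))
m=np.mean(q,0);print('mid',m, np.linalg.norm(q[0]-q[1]),np.linalg.norm(q[1]-q[2]))
tip=atz(c,*A(494,30),.014,o);print('tip',tip,np.linalg.norm((tip-m)[:2]))
f=(q[0]+q[1]-q[2]-q[3]);print(np.degrees(np.arctan2(f[1],f[0])),np.degrees(np.arctan2(*(tip-m)[[1,0]])))
R=q2R(o['ee_rot']);print('tool x yaw',np.degrees(np.arctan2(R[1,0],R[0,0])))
```

```text
[ 0.5273 -0.368   0.024 ]
[ 0.5331 -0.3908  0.024 ]
[ 0.4962 -0.4009  0.024 ]
[ 0.4902 -0.3771  0.024 ]
mid [ 0.51171594 -0.38420711  0.024     ] 0.023577961297876787 0.03825927505788364
tip [ 0.58847972 -0.36390476  0.014     ] 0.07940316305777757
14.490177642723438 14.81429014056599
tool x yaw 14.301612261047257
```

>>> {"op": "servo_tool", "data": {"linear": [[0.02,-0.003,-0.03],[0.04,-0.006,-0.07],[0.061,-0.0096,-0.11],[0.061,-0.0096,-0.15],[0.061,-0.0096,-0.19],[0.061,-0.0096,-0.22],[0.061,-0.0096,-0.245],[0.061,-0.0096,-0.257],[0.061,-0.0096,-0.257],[0.061,-0.0096,-0.257],[0.061,-0.0096,-0.257],[0.061,-0.0096,-0.257],[0.061,-0.0096,-0.257],[0.061,-0.0096,-0.257]], "angular": [[0,0,0.4],[0,0,0.4],[0,0,0.4],[0,0,0.4],[0,0,0.4],[0,0,0.4],[0,0,0.4],[0,0,0.4],[0,0,0.4],[0,0,0.4],[0,0,0.4],[0,0,0.4],[0,0,0.4],[0,0,0.4]], "claw": [1,1,1,1,1,1,1,1,1,0,0,0,0,0], "squeeze": 60}}

```text
clock: 13.5
position: [0.5123, -0.3848, 0.0064]
ee_rot: [-0.001, 0.992, 0.128, -0.001]
contact_force: [-1.1, 2.1, 7.0]
width: 0.0225
```

>>> {"op": "servo_tool", "data": {"linear": [[0,0,0.04],[0,0,0.08],[-0.02,0,0.13],[-0.04,0,0.18],[-0.06,0.02,0.22],[-0.08,0.06,0.24],[-0.1,0.1,0.24],[-0.106,0.14,0.24],[-0.106,0.18,0.24],[-0.106,0.22,0.24],[-0.106,0.26,0.24],[-0.106,0.3,0.24],[-0.106,0.34,0.24],[-0.106,0.38,0.24],[-0.106,0.42,0.24],[-0.106,0.46,0.24],[-0.106,0.5,0.22],[-0.106,0.532,0.19],[-0.106,0.532,0.16],[-0.106,0.532,0.16]], "angular": [[0,0,0],[0,0,0],[0,0,0],[0,0,0],[0,0,0],[0,0,-2],[0,0,-4],[0,0,-6],[0,0,-8],[0,0,-10],[0,0,-12],[0,0,-13],[0,0,-13],[0,0,-13],[0,0,-13],[0,0,-13],[0,0,-13],[0,0,-13],[0,0,-13],[0,0,-13]], "claw": [0,0,0,0,0,0,0,0,0,0,0,0,0,0,0,0,0,0,0,0]}}

```text
clock: 15.5
position: [0.4041, 0.1474, 0.1637]
ee_rot: [-0.0, 1.0, 0.016, -0.003]
contact_force: [-0.1, -0.6, -1.2]
width: 0.0228
```

Run:
```python
from h import *
o=get_obs();c=cam('wrist');save(c,'w5.png',None,1.25);print(o['clock'],o['position'],o['ee_rot'],o['width'])
save(c,'w5a.png',(230,100,430,250),4)
import pickle;pickle.dump((o,c),open('w5.pkl','wb'))
```

```text
15.5 [0.40406062 0.14738364 0.16372008] [-4.09554124e-04  9.99869571e-01  1.57643901e-02 -3.48684448e-03] 0.02280997598032317
```

View pics/w5.png

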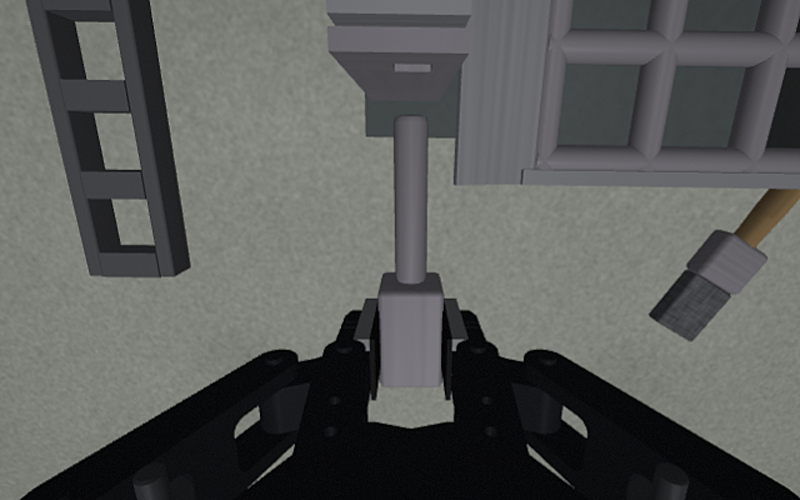

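View pics/w5a.png

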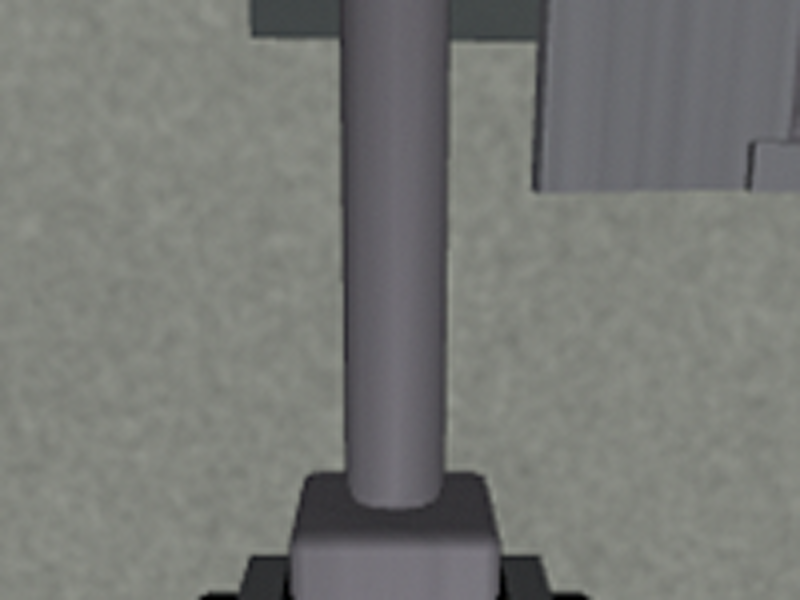

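Run:
```python
from h import *
import pickle
o,c=pickle.load(open('w5.pkl','rb'))
save(c,'w5b.png',(270,30,390,120),6.5)
g=c['pixels'].astype(int).sum(2)
for r in [96,100,104,110,120,140,160,180,200,210,216]:
    d=np.abs(np.diff(g[r,295:360]));print(r,g[r,305:350:1].tolist() if r in(100,) else '', [295+int(i) for i in np.argsort(-d)[:4]])
```

```text
96  [314, 340, 316, 339]
100 [209, 210, 209, 204, 208, 208, 209, 213, 209, 195, 162, 203, 222, 237, 252, 267, 266, 278, 282, 289, 293, 298, 305, 313, 310, 308, 306, 307, 298, 295, 296, 285, 279, 266, 257, 251, 223, 194, 215, 211, 210, 214, 213, 213, 217] [315, 314, 341, 340]
104  [315, 341, 314, 342]
110  [314, 342, 315, 313]
120  [314, 341, 342, 316]
140  [314, 341, 315, 316]
160  [341, 315, 314, 316]
180  [315, 341, 316, 340]
200  [315, 341, 340, 314]
210  [315, 340, 341, 317]
216  [315, 340, 341, 316]
```

View pics/w5b.png

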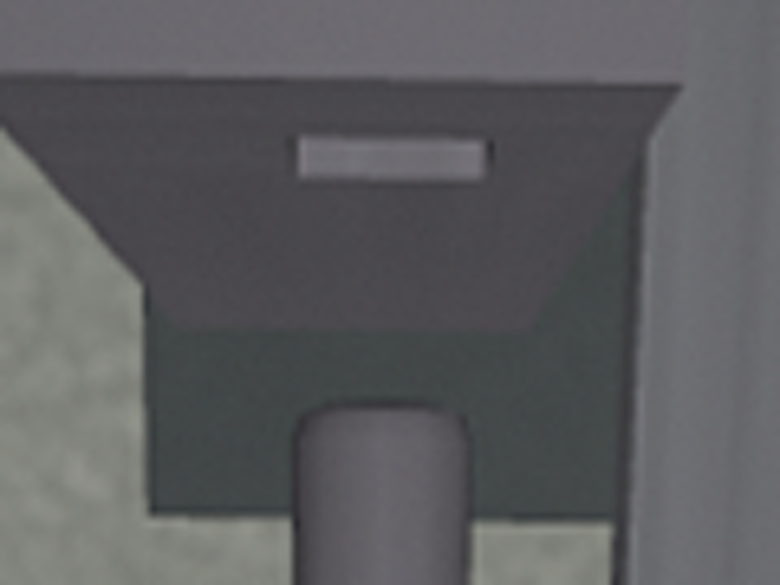

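Run:
```python
from h import *
import pickle
o,c=pickle.load(open('w5.pkl','rb'))
A=lambda x,y:(x/6.5+270,y/6.5+30)
for n,p,z in [('hole top L',(297,137),.138),('top R',(488,140),.138),('bot L',(300,182),.122),('bot R',(486,182),.122),('lugtopL',(-5,73),.158),('lugtopR',(682,87),.158)]: print(n,atz(c,*A(*p),z,o).round(4))
for n,p,z in [('tipC',(382,407),.172),('mid',(382,560),.172)]: print(n,atz(c,*A(*p),z,o).round(4))
print('shank base',atz(c,328.2,216,.172,o), atz(c,328.1,104,.172,o))
```

```text
hole top L [0.5056 0.1564 0.138 ]
top R [0.5059 0.1415 0.138 ]
bot L [0.5051 0.1568 0.122 ]
bot R [0.5056 0.1408 0.122 ]
lugtopL [0.5052 0.1761 0.158 ]
lugtopR [0.5058 0.1294 0.158 ]
tipC [0.4837 0.1491 0.172 ]
mid [0.4742 0.1488 0.172 ]
shank base [0.42943472 0.14764004 0.172     ] [0.47913289 0.14923767 0.172     ]
```

>>> {"op": "servo_tool", "data": {"linear": [[0,-0.0005,-0.02],[0,-0.0005,-0.0393],[0,-0.0005,-0.0393],[0,-0.0005,-0.0393],[0.005,-0.0004,-0.0393],[0.01,-0.0002,-0.0393],[0.015,0,-0.0393],[0.015,0,-0.0393]], "angular": [[0,0,0],[0,0,0],[0,0,0],[0,0,0],[0,0,0],[0,0,0],[0,0,0],[0,0,0]], "claw": [0,0,0,0,0,0,0,0]}}

```text
clock: 16.35
position: [0.4213, 0.1472, 0.1268]
ee_rot: [-0.001, 1.0, 0.015, -0.002]
contact_force: [-1.1, -0.6, -1.2]
width: 0.0224
```

Run:
```python
from h import *
o=get_obs();c=cam('wrist');print(o['clock'],o['position'],o['ee_rot'],o['width'],o['contact_force'])
save(c,'w6a.png',(250,0,410,120),5)
import pickle;pickle.dump((o,c),open('w6.pkl','wb'))
```

```text
16.35 [0.42125595 0.1472013  0.12679134] [-8.11605461e-04  9.99883421e-01  1.51640586e-02 -1.59281861e-03] 0.022443293941199087 [-1.06688654 -0.61740429 -1.24060673]
```

View pics/w6a.png

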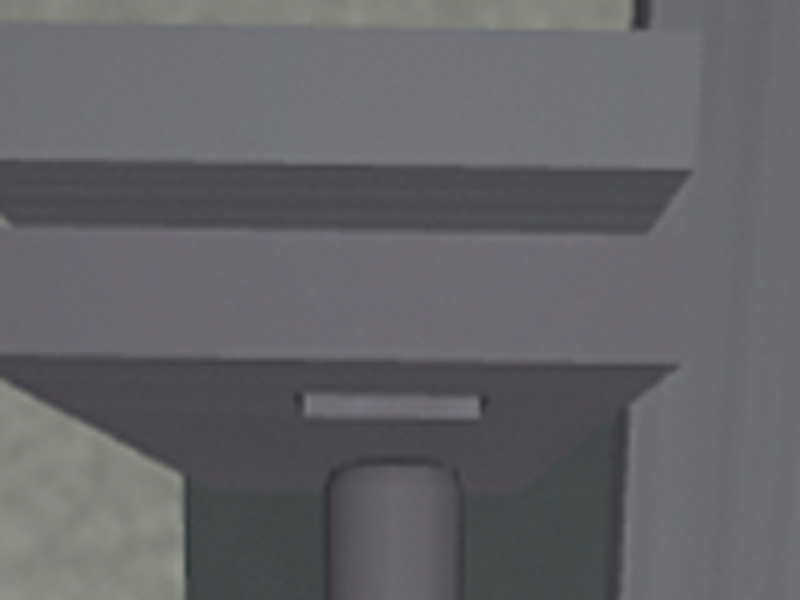

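>>> {"op": "servo_tool", "data": {"linear": [[0,0,-0.0024],[0,0,-0.0024],[0.002,0,-0.0024],[0.005,0.0001,-0.0024],[0.009,0.0002,-0.0024],[0.013,0.0003,-0.0024],[0.017,0.0005,-0.0024],[0.017,0.0005,-0.0024]], "angular": [[0,0,0],[0,0,0],[0,0,0],[0,0,0],[0,0,0],[0,0,0],[0,0,0],[0,0,0]], "claw": [0,0,0,0,0,0,0,0]}}

```text
clock: 17.2
position: [0.4383, 0.1477, 0.1242]
ee_rot: [-0.001, 1.0, 0.015, -0.002]
contact_force: [-0.1, -0.2, -1.7]
width: 0.0222
```

Run:
```python
from h import *
o=get_obs();c=cam('wrist');print(o['clock'],o['position'],o['ee_rot'],o['width'],o['contact_force'])
save(c,'w6b.png',(250,0,410,120),5)
```

```text
17.2 [0.43828568 0.14766927 0.12417839] [-7.73373684e-04  9.99883843e-01  1.51158334e-02 -1.79279850e-03] 0.022201586109068333 [-0.11770501 -0.15292626 -1.67462935]
```

View pics/w6b.png

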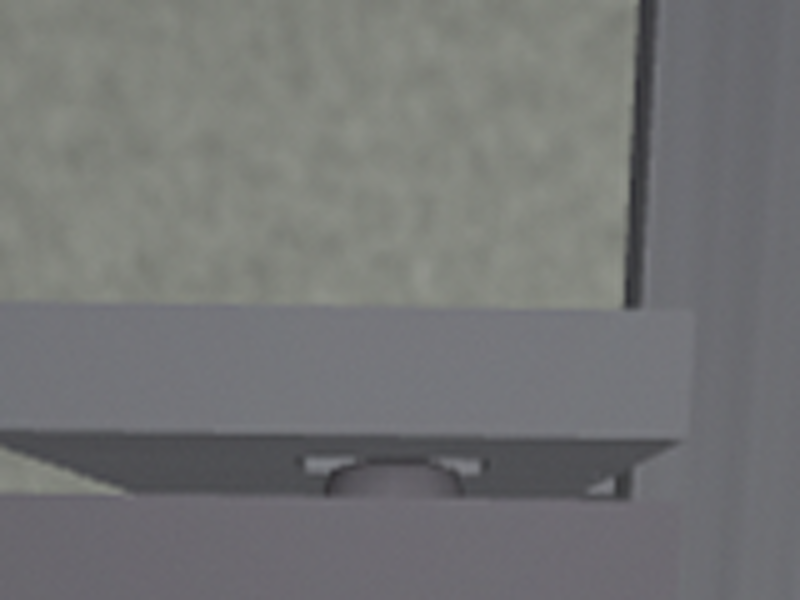

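>>> {"op": "servo_tool", "data": {"linear": [[0.005,0.0002,0],[0.01,0.0003,0],[0.015,0.0005,0],[0.02,0.0006,0],[0.025,0.0008,0],[0.03,0.0009,0],[0.035,0.001,0],[0.04,0.0012,0],[0.042,0.0013,0],[0.042,0.0013,0]], "angular": [[0,0,0],[0,0,0],[0,0,0],[0,0,0],[0,0,0],[0,0,0],[0,0,0],[0,0,0],[0,0,0],[0,0,0]], "claw": [0,0,0,0,0,0,0,0,0,0]}}

```text
clock: 18.25
position: [0.4801, 0.1489, 0.1241]
ee_rot: [-0.001, 1.0, 0.015, -0.002]
contact_force: [0.8, 0.2, -0.5]
width: 0.0229
```

>>> {"op": "servo_tool", "data": {"linear": [[0.002,0,0],[0.004,0,0],[0.006,0,0],[0.008,0,0]], "angular": [[0,0,0],[0,0,0],[0,0,0],[0,0,0]], "claw": [0,0,0,0]}}

```text
clock: 18.65
position: [0.4859, 0.1489, 0.1237]
ee_rot: [-0.001, 1.0, 0.015, -0.005]
contact_force: [-20.1, 1.3, 8.5]
width: 0.023
```

Run:
```python
from h import *
o=get_obs();c=cam('wrist');print(o['clock'],o['position'],o['ee_rot'],o['width'],o['contact_force'])
save(c,'w7.png',(220,50,420,300),2.4)
```

```text
18.65 [0.48585919 0.14889684 0.12368529] [-5.66093184e-04  9.99875515e-01  1.49560037e-02 -4.99529165e-03] 0.022977407577304973 [-20.09538933   1.33134236   8.46834601]
```

View pics/w7.png

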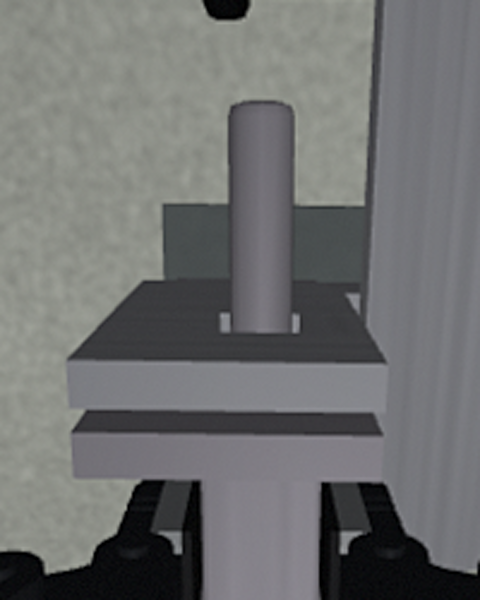

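>>> {"op": "servo_tool", "data": {"linear": [[-0.001,0,0],[-0.001,0,0],[-0.001,0,0],[-0.001,0,0],[-0.001,0,0.03],[-0.001,0,0.07],[-0.01,0,0.11],[-0.03,0,0.13],[-0.03,0,0.13]], "angular": [[0,0,0],[0,0,0],[0,0,0],[0,0,0],[0,0,0],[0,0,0],[0,0,0],[0,0,0],[0,0,0]], "claw": [0.6,0.6,0.6,0.6,0.6,0.6,0.6,0.6,0.6]}}

```text
clock: 19.6
position: [0.4557, 0.1492, 0.2565]
ee_rot: [-0.001, 1.0, 0.015, -0.003]
contact_force: [0.9, -0.8, -0.7]
width: 0.0513
```

Run:
```python
from h import *
o=get_obs();c=cam('wrist');print(o['clock'],o['position'],o['ee_rot'],o['width'],o['contact_force'])
save(c,'w8.png',None,1.25)
import pickle;pickle.dump((o,c),open('w8.pkl','wb'))
```

```text
19.6 [0.45569825 0.14915245 0.256461  ] [-0.00104132  0.99988106  0.01512626 -0.00282402] 0.051268246604213974 [ 0.93778841 -0.79948634 -0.74133913]
```

View pics/w8.png

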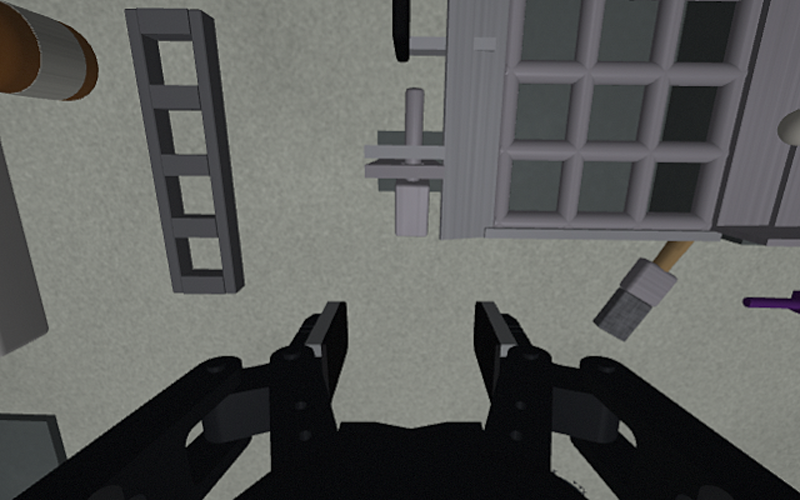

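Run:
```python
from h import *
import pickle
o,c=pickle.load(open('w8.pkl','rb'))
save(c,'w8a.png',(360,0,600,200),3.3)
```

```text
(no output)
```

View pics/w8a.png

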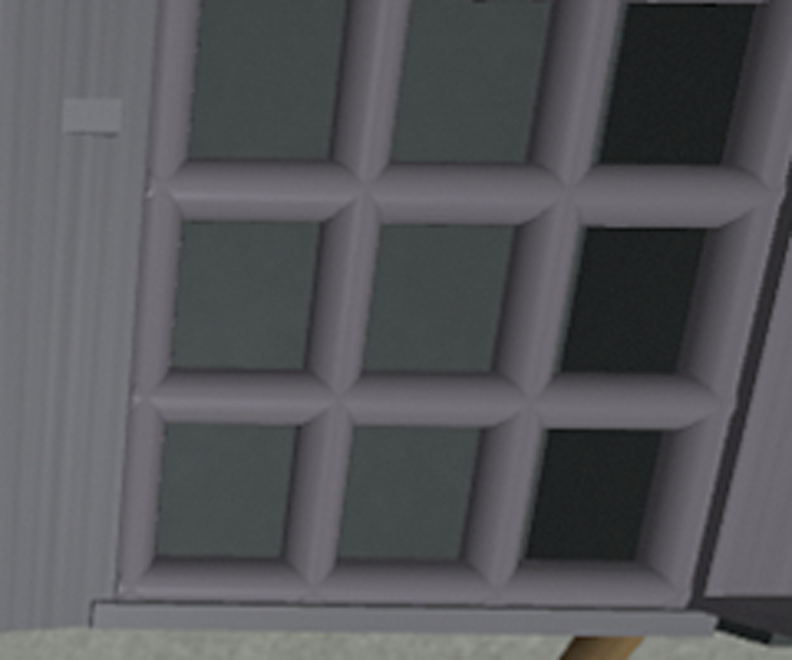

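Run:
```python
from h import *
import pickle
o,c=pickle.load(open('w8.pkl','rb'))
A=lambda x,y:(x/3.3+360,y/3.3)
pts={(0,28):(362,188),(0,-28):(567,188),(-56,28):(337,400),(-56,-28):(528,402),(0,84):(162,187),(-56,84):(147,399),(-112,28):(314,582),(-112,-28):(497,584)}
L=np.array(list(pts))/1000.;W=np.array([atz(c,*A(*p),.1,o)[:2] for p in pts.values()])
lc=L.mean(0);wc=W.mean(0);H=(L-lc).T@(W-wc);U,S,V=np.linalg.svd(H);R=(U@np.diag([1,np.linalg.det(U@V)])@V).T
t=wc-R@lc;print('screen mid',t,'yaw',np.degrees(np.arctan2(R[1,0],R[0,0])),'scale',S.sum()/((L-lc)**2).sum());print((W-(L@R.T+t)).round(4).tolist())
print('bar pred',t+R@[0,-.262])
```

```text
screen mid [ 0.58254441 -0.0036121 ] yaw 1.465893611473844 scale 0.9863144095931156
[[-0.0005, 0.0002], [-0.0002, 0.0], [-0.0006, 0.0], [-0.0009, 0.0006], [-0.0004, -0.0009], [-0.0006, -0.0009], [0.0018, 0.0004], [0.0015, 0.0006]]
bar pred [ 0.58924686 -0.26552636]
```

>>> {"op": "servo_tool", "data": {"linear": [[0,-0.02,0.03],[0.01,-0.05,0.06],[0.03,-0.09,0.07],[0.045,-0.13,0.07],[0.06,-0.17,0.07],[0.075,-0.21,0.07],[0.09,-0.25,0.07],[0.105,-0.29,0.07],[0.12,-0.33,0.07],[0.134,-0.37,0.07],[0.134,-0.4,0.07],[0.134,-0.415,0.06],[0.134,-0.415,0.06],[0.134,-0.415,0.06]], "angular": [[0,0,0],[0,0,0],[0,0,0],[0,0,0],[0,0,0],[0,0,0],[0,0,0],[0,0,0],[0,0,0],[0,0,0],[0,0,0],[0,0,0],[0,0,0],[0,0,0]], "claw": [0.9,0.9,0.9,0.9,0.9,0.9,0.9,0.9,0.9,0.9,0.9,0.9,0.9,0.9]}}

```text
clock: 21.05
position: [0.5898, -0.265, 0.3137]
ee_rot: [-0.001, 1.0, 0.015, -0.004]
contact_force: [0.6, 0.1, 1.2]
width: 0.0767
```

Run:
```python
from h import *
o=get_obs();c=cam('wrist');print(o['clock'],o['position'],o['ee_rot'],o['width'],o['contact_force'])
save(c,'w9.png',None,1.25)
import pickle;pickle.dump((o,c),open('w9.pkl','wb'))
```

```text
21.05 [ 0.58982511 -0.26501216  0.31369619] [-0.00138541  0.99987347  0.01520415 -0.00446788] 0.07667082792248585 [0.61569905 0.11667431 1.19105271]
```

View pics/w9.png

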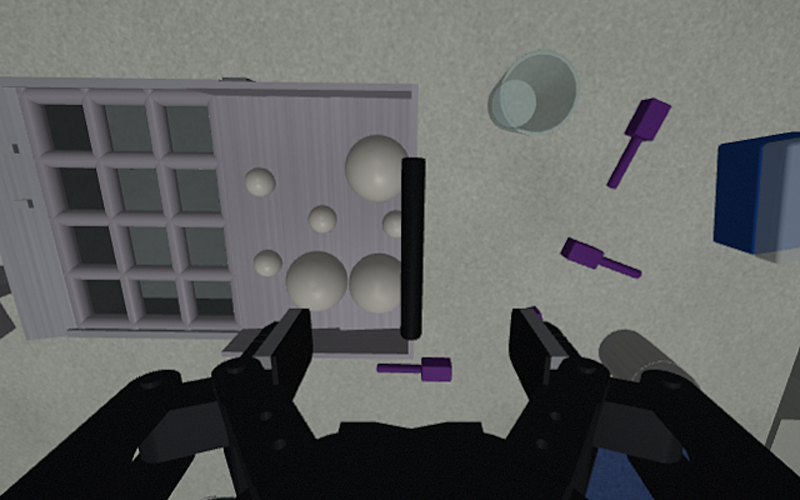

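Run:
```python
from h import *
import pickle
o,c=pickle.load(open('w9.pkl','rb'))
for p in [(414,160),(411,337),(412.5,248)]: print(atz(c,p[0]/1.25,p[1]/1.25,.205,o).round(4))
```

```text
[ 0.6506 -0.2658  0.205 ]
[ 0.5234 -0.2678  0.205 ]
[ 0.5916 -0.2667  0.205 ]
```

>>> {"op": "servo_tool", "data": {"linear": [[0,-0.0015,-0.04],[-0.002,-0.0015,-0.08],[-0.002,-0.0015,-0.11],[-0.002,-0.0015,-0.126],[-0.002,-0.0015,-0.126],[-0.002,-0.0015,-0.126],[-0.002,-0.0015,-0.126],[-0.002,-0.0015,-0.126],[-0.002,-0.0015,-0.126],[-0.002,-0.0015,-0.126]], "angular": [[0,0,0],[0,0,0],[0,0,0],[0,0,0],[0,0,0],[0,0,0],[0,0,0],[0,0,0],[0,0,0],[0,0,0]], "claw": [0.9,0.9,0.9,0.9,0,0,0,0,0,0], "squeeze": 45}}

```text
clock: 22.1
position: [0.5885, -0.2658, 0.1899]
ee_rot: [-0.001, 1.0, 0.015, -0.003]
contact_force: [-1.0, 4.9, 6.2]
width: 0.0142
```

Run:
```python
from h import *
o=get_obs();c=cam('wrist');print(o['clock'],o['position'],o['ee_rot'],o['width'],o['contact_force'])
save(c,'w10.png')
r=.1854;a0=np.arctan2(.097,-.158)
for th in np.arange(0,.76,.05):
    print(round(th,2), (r*np.cos(a0-th)+.158).round(4),(r*np.sin(a0-th)-.097).round(4))
```

```text
22.1 [ 0.58850758 -0.2657615   0.18989754] [-0.00118767  0.99987454  0.01547815 -0.00315065] 0.01419570372368776 [-0.98630828  4.88913156  6.2165361 ]
0.0 -0.0 0.0
0.05 0.005 0.0078
0.1 0.0105 0.0153
0.15 0.0163 0.0225
0.2 0.0224 0.0295
0.25 0.0289 0.0361
0.3 0.0357 0.0424
0.35 0.0428 0.0483
0.4 0.0502 0.0539
0.45 0.0579 0.0591
0.5 0.0658 0.0639
0.55 0.074 0.0683
0.6 0.0824 0.0723
0.65 0.0909 0.0758
0.7 0.0996 0.079
0.75 0.1085 0.0817
```

View pics/w10.png

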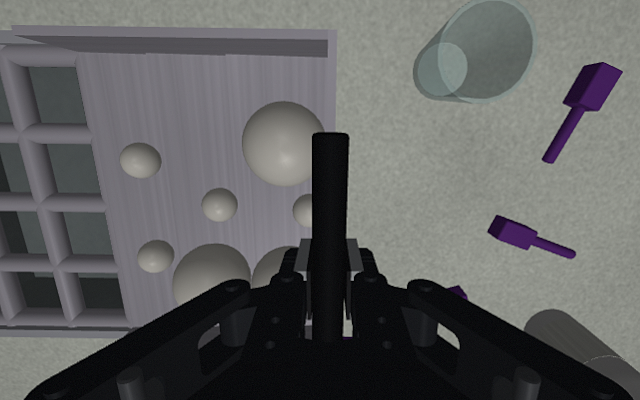

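>>> {"op": "servo_tool", "data": {"linear": [[0,0.0012,0.002],[0,0.0025,0.004],[0,0.0037,0.006],[0,0.005,0.0078],[0,0.0064,0.0097],[0,0.0078,0.0116],[0,0.0092,0.0135],[0,0.0105,0.0153],[0,0.0116,0.0168],[0,0.0128,0.0183],[0,0.0139,0.0197],[0,0.0151,0.0211],[0,0.0163,0.0225],[0,0.0175,0.0239],[0,0.0187,0.0253],[-0.001,0.02,0.0267],[-0.001,0.0212,0.0281],[-0.001,0.0224,0.0295],[-0.001,0.0224,0.0295],[-0.001,0.0224,0.0295]], "angular": [[0,0,0],[0,0,0],[0,0,0],[0,0,0],[0,0,0],[0,0,0],[0,0,0],[0,0,0],[0,0,0],[0,0,0],[0,0,0],[0,0,0],[0,0,0],[0,0,0],[0,0,0],[0,0,0],[0,0,0],[0,0,0],[0,0,0],[0,0,0]], "claw": [0,0,0,0,0,0,0,0,0,0,0,0,0,0,0,0,0,0,0,0]}}

```text
clock: 24.15
position: [0.5881, -0.2436, 0.2204]
ee_rot: [-0.001, 1.0, 0.015, -0.002]
contact_force: [2.0, -4.8, -3.1]
width: 0.0144
```

Run:
```python
from h import *
o=get_obs();c=cam('wrist');print(o['clock'],o['position'],o['ee_rot'],o['width'],o['contact_force'])
save(c,'w11.png')
save(cam('scene'),'s11.png',(170,130,470,300),2.65)
```

```text
24.15 [ 0.58807352 -0.24361775  0.22042742] [-6.36334572e-04  9.99877415e-01  1.54980098e-02 -2.13562891e-03] 0.014356482016839079 [ 1.95691484 -4.75626028 -3.10115174]
```

View pics/w11.png

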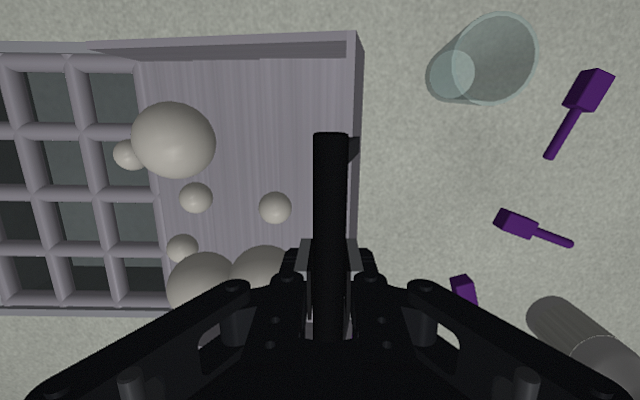

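View pics/s11.png

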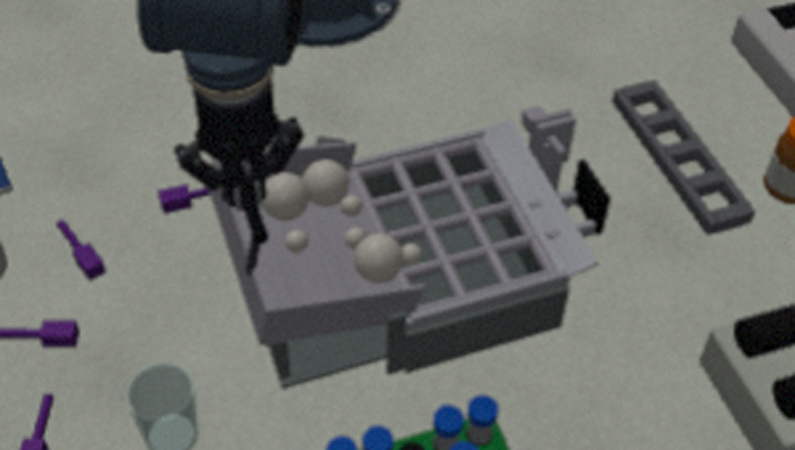

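>>> {"op": "servo_tool", "data": {"linear": [[0,0,0],[0,0,0],[0,0.0013,0.0013],[0,0.0026,0.0026],[0,0.0039,0.004],[0,0.0052,0.0053],[0,0.0065,0.0066],[0,0.0079,0.0079],[0,0.0092,0.0091],[0,0.0106,0.0104],[0,0.012,0.0116],[0,0.0133,0.0128],[0,0.0147,0.014],[0,0.0161,0.0152],[0,0.0175,0.0163],[0,0.019,0.0177],[0,0.0204,0.0188],[0,0.0204,0.0188],[0,0.0204,0.0188],[0,0.0204,0.0188]], "angular": [[0,0,0],[0,0,0],[0,0,0],[0,0,0],[0,0,0],[0,0,0],[0,0,0],[0,0,0],[0,0,0],[0,0,0],[0,0,0],[0,0,0],[0,0,0],[0,0,0],[0,0,0],[0,0,0],[0,0,0],[0,0,0],[0,0,0],[0,0,0]], "claw": [0,0,0,0,0,0,0,0,0,0,0,0,0,0,0,0,0,0,0,0]}}

```text
clock: 26.25
position: [0.5878, -0.2237, 0.24]
ee_rot: [-0.0, 1.0, 0.015, -0.002]
contact_force: [-3.0, -7.0, 1.4]
width: 0.0141
```

Run:
```python
from h import *
o=get_obs();c=cam('wrist');print(o['clock'],o['position'],o['ee_rot'],o['width'],o['contact_force'])
save(c,'w12.png')
save(cam('scene'),'s12.png',(170,130,470,300),2.65)
```

```text
26.25 [ 0.58783988 -0.22369283  0.23996404] [-1.49967129e-04  9.99879723e-01  1.53567137e-02 -2.16511977e-03] 0.014135897495387304 [-2.95558122 -7.01793091  1.37880566]
```

View pics/w12.png

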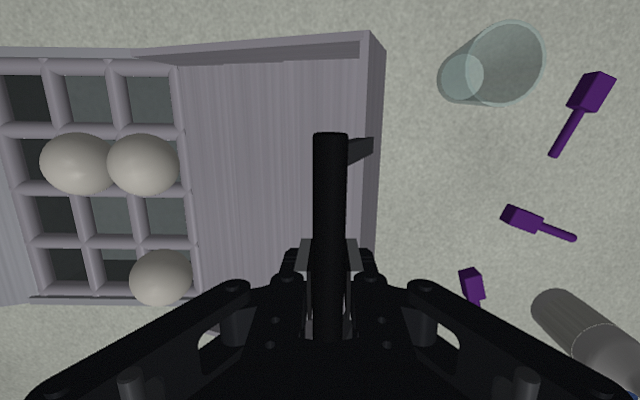

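View pics/s12.png

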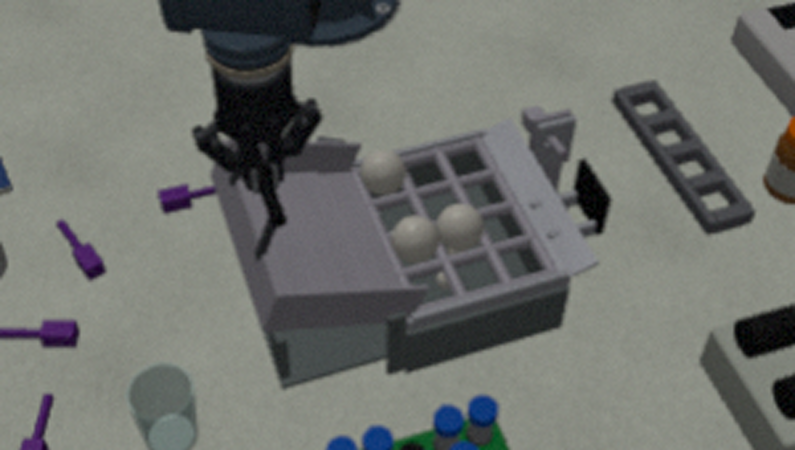

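>>> {"op": "servo_tool", "data": {"linear": [[0,0.0025,0.0019],[0,0.005,0.0037],[0,0.0074,0.0056],[0,0.01,0.0073],[0,0.0125,0.009],[0,0.0151,0.0108],[0,0.0177,0.0124],[0,0.0203,0.014],[0,0.023,0.0156],[0,0.026,0.0172],[0,0.0285,0.0186],[-0.001,0.0312,0.02],[-0.001,0.034,0.0214],[-0.001,0.0368,0.0227],[-0.001,0.0396,0.024],[-0.001,0.0396,0.024],[-0.001,0.0396,0.024],[-0.001,0.0396,0.024]], "angular": [[0,0,0],[0,0,0],[0,0,0],[0,0,0],[0,0,0],[0,0,0],[0,0,0],[0,0,0],[0,0,0],[0,0,0],[0,0,0],[0,0,0],[0,0,0],[0,0,0],[0,0,0],[0,0,0],[0,0,0],[0,0,0]], "claw": [0,0,0,0,0,0,0,0,0,0,0,0,0,0,0,0,0,0]}}

```text
clock: 28.15
position: [0.5872, -0.1848, 0.2657]
ee_rot: [0.001, 1.0, 0.015, -0.001]
contact_force: [-1.9, -6.7, 5.4]
width: 0.0139
```

Run:
```python
from h import *
o=get_obs();c=cam('wrist');print(o['clock'],o['position'],o['ee_rot'],o['width'],o['contact_force'])
save(c,'w13.png')
save(cam('scene'),'s13.png',(220,150,420,270),4)
```

```text
28.15 [ 0.58719842 -0.18483358  0.26566651] [ 0.00104924  0.99988119  0.01534021 -0.00108898] 0.01393388198093464 [-1.88775075 -6.73415044  5.44970237]
```

View pics/w13.png

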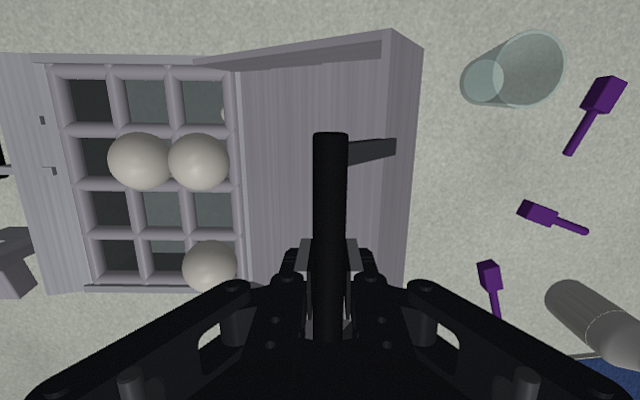

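View pics/s13.png

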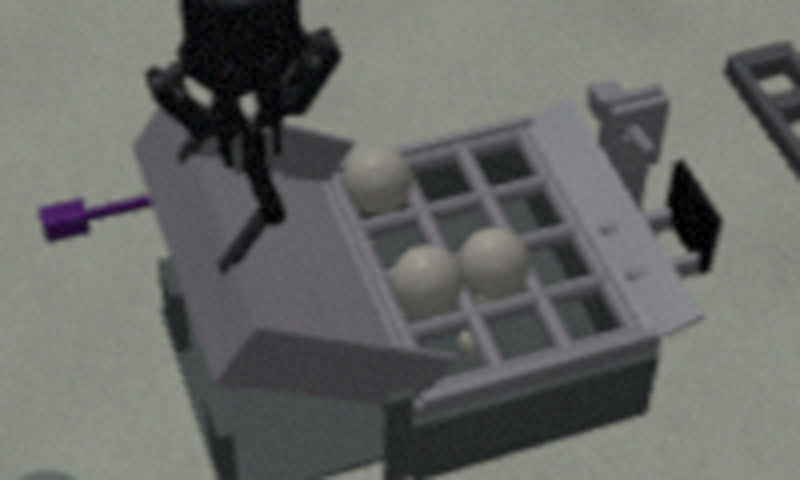

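>>> {"op": "servo_tool", "data": {"linear": [[0,-0.0056,-0.0027],[0,-0.0084,-0.0041],[0,-0.0112,-0.0055],[0,-0.0166,-0.0084],[0,-0.0206,-0.0108],[0,-0.0245,-0.0133],[0,-0.0283,-0.0159],[0,-0.032,-0.0186],[0,-0.0357,-0.0212],[0,-0.0396,-0.024],[0.001,-0.043,-0.027],[0.001,-0.0467,-0.0299],[0.001,-0.05,-0.033],[0.001,-0.0535,-0.0362],[0.001,-0.057,-0.0393],[0.001,-0.06,-0.0425],[0.001,-0.063,-0.046],[0.001,-0.0661,-0.0498],[0.001,-0.069,-0.0535],[0.001,-0.0719,-0.057]], "angular": [[0,0,0],[0,0,0],[0,0,0],[0,0,0],[0,0,0],[0,0,0],[0,0,0],[0,0,0],[0,0,0],[0,0,0],[0,0,0],[0,0,0],[0,0,0],[0,0,0],[0,0,0],[0,0,0],[0,0,0],[0,0,0],[0,0,0],[0,0,0]], "claw": [0,0,0,0,0,0,0,0,0,0,0,0,0,0,0,0,0,0,0,0]}}

```text
clock: 30.25
position: [0.5882, -0.2571, 0.2083]
ee_rot: [0.001, 1.0, 0.015, -0.001]
contact_force: [0.0, 2.6, -1.3]
width: 0.0141
```

>>> {"op": "servo_tool", "data": {"linear": [[0,-0.001,-0.002],[0,-0.003,-0.006],[0,-0.0055,-0.01],[0,-0.008,-0.014],[0,-0.0095,-0.0165],[0,-0.0095,-0.0185],[0,-0.0095,-0.0185]], "angular": [[0,0,0],[0,0,0],[0,0,0],[0,0,0],[0,0,0],[0,0,0],[0,0,0]], "claw": [0,0,0,0,0,0,0]}}

```text
clock: 30.95
position: [0.5885, -0.2659, 0.1942]
ee_rot: [0.001, 1.0, 0.016, -0.0]
contact_force: [-16.0, 11.1, 36.8]
width: 0.0137
```

Run:
```python
from h import *
o=get_obs();c=cam('wrist');print(o['clock'],o['position'],o['ee_rot'],o['width'],o['contact_force'])
save(cam('scene'),'s14.png',(170,130,470,300),2.65)
```

```text
30.95 [ 0.58852389 -0.26588515  0.19424843] [ 1.13765973e-03  9.99878707e-01  1.55331049e-02 -1.01366425e-05] 0.013721378375317022 [-16.04714187  11.09635494  36.76133067]
```

View pics/s14.png

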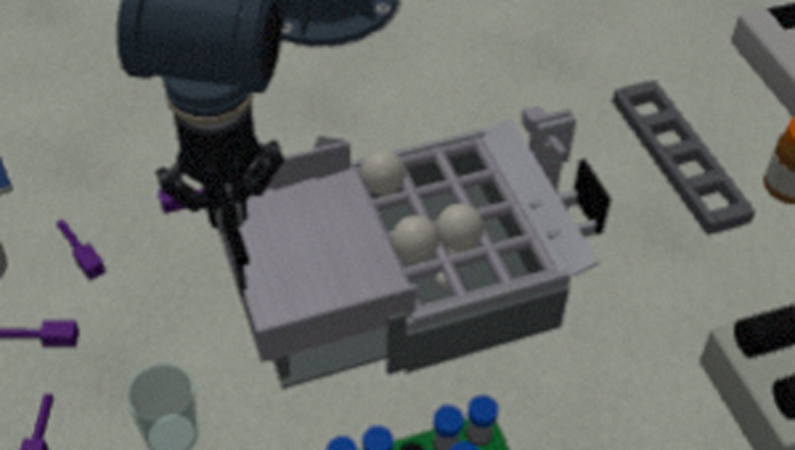

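>>> {"op": "servo_tool", "data": {"linear": [[0,0,0.003],[0,0,0.003],[0,0,0.003],[0,0,0.003],[0,0,0.04],[0,0,0.08],[0,0,0.12],[-0.02,0.04,0.14],[-0.04,0.08,0.14],[-0.06,0.12,0.14],[-0.08,0.16,0.14],[-0.09,0.2,0.14],[-0.1,0.24,0.14],[-0.1,0.27,0.14],[-0.1,0.27,0.14],[-0.1,0.27,0.14]], "angular": [[0,0,0],[0,0,0],[0,0,0],[0,0,0],[0,0,0],[0,0,0],[0,0,0],[0,0,0],[0,0,0],[0,0,0],[0,0,0],[0,0,0],[0,0,0],[0,0,0],[0,0,0],[0,0,0]], "claw": [0.7,0.7,0.7,0.7,0.7,1,1,1,1,1,1,1,1,1,1,1]}}

```text
clock: 32.65
position: [0.4886, 0.0043, 0.334]
ee_rot: [0.001, 1.0, 0.016, -0.0]
contact_force: [-0.2, -0.2, -0.1]
width: 0.0857
```

Run:
```python
from h import *
o=get_obs();c=cam('wrist');print(o['clock'],o['position'],o['ee_rot'],o['width'],o['contact_force'])
save(c,'w15.png',None,1.25)
import pickle;pickle.dump((o,c),open('w15.pkl','wb'))
S=np.array([.5825,-.0038]);a=np.radians(1.6);R=np.array([[np.cos(a),-np.sin(a)],[np.sin(a),np.cos(a)]])
for q in [(28,0),(28,-56),(-84,-56)]:
    p=S+R@(np.array(q)/1000); print(q,p.round(4),(proj(c,[*p,.115],o)*1.25).round(1))
```

```text
32.65 [0.48857362 0.004312   0.33395166] [ 1.27711520e-03  9.99867165e-01  1.62481455e-02 -1.36392176e-04] 0.08568972327043702 [-0.21126342 -0.24323371 -0.11444595]
(28, 0) [ 0.6105 -0.003 ] [[421.7  86.5]]
(28, -56) [ 0.6121 -0.059 ] [[484.8  86.8]]
(-84, -56) [ 0.5001 -0.0621] [[478.2 212. ]]
```

View pics/w15.png

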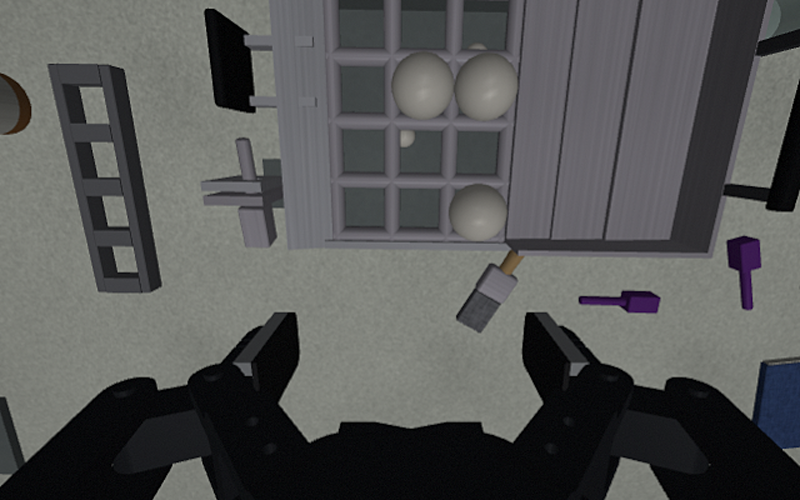

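Run:
```python
from h import *
import pickle
o,c=pickle.load(open('w8.pkl','rb'))
save(c,'w8r.png',(80,0,210,240),2.5)
```

```text
(no output)
```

View pics/w8r.png

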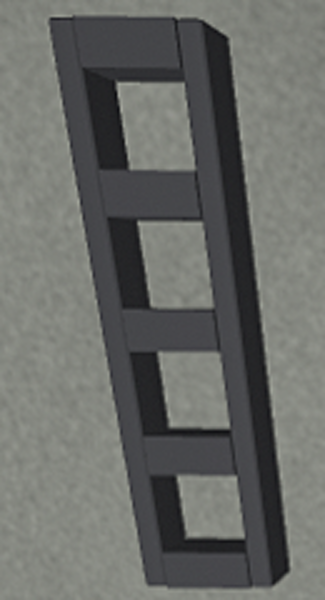

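Run:
```python
from h import *
import pickle
o,c=pickle.load(open('w8.pkl','rb'))
A=lambda x,y:(x/2.5+80,y/2.5)
P=[(50,18),(203,20),(272,585),(147,584)]
W=np.array([atz(c,*A(*p),.025,o) for p in P]);print(W.round(4))
print([np.linalg.norm(W[i]-W[(i+1)%4]).round(4) for i in range(4)],W.mean(0))
d=(W[0]+W[1]-W[2]-W[3])[:2];print('yaw',np.degrees(np.arctan2(d[1],d[0])))
u=d/np.linalg.norm(d)
for x in(-.093,-.031,.031,.093): print((W.mean(0)[:2]+u*x).round(4))
s=cam('scene');save(s,'s16.png',(380,150,480,225),8);t=cam('top');save(t,'t16.png',(180,160,260,270),5)
for x in(-.093,-.031,.031,.093):
    p=[*(W.mean(0)[:2]+u*x),.025];print(((proj(s,p)-[380,150])*8).round(),((proj(t,p)-[180,160])*5).round())
```

```text
[[0.633  0.4036 0.025 ]
 [0.6341 0.3368 0.025 ]
 [0.3698 0.3321 0.025 ]
 [0.3683 0.3986 0.025 ]]
[np.float64(0.0668), np.float64(0.2643), np.float64(0.0666), np.float64(0.2647)] [0.50130399 0.3677517  0.025     ]
yaw 1.0401064401078581
[0.4083 0.3661]
[0.4703 0.3672]
[0.5323 0.3683]
[0.5943 0.3694]
[[273. 148.]] [[154. 396.]]
[[338. 236.]] [[157. 312.]]
[[407. 329.]] [[159. 231.]]
[[480. 428.]] [[161. 150.]]
```

View pics/s16.png

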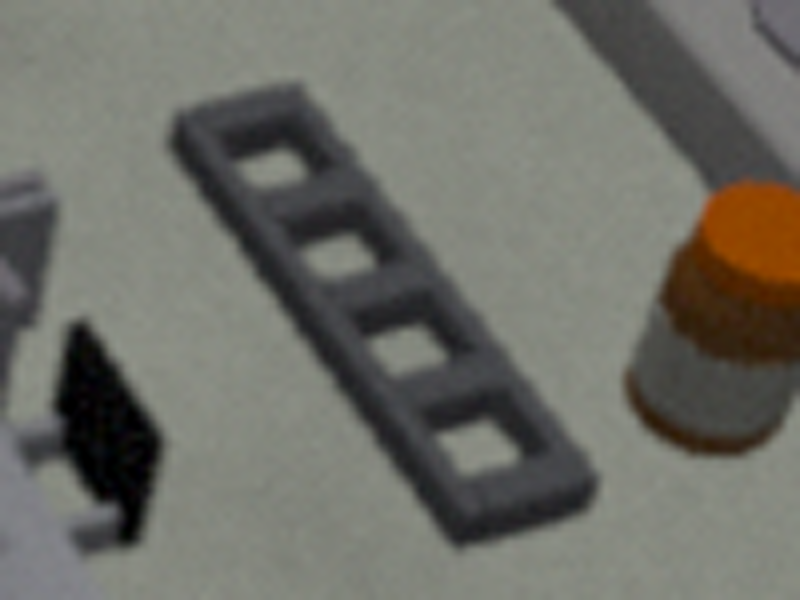

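View pics/t16.png

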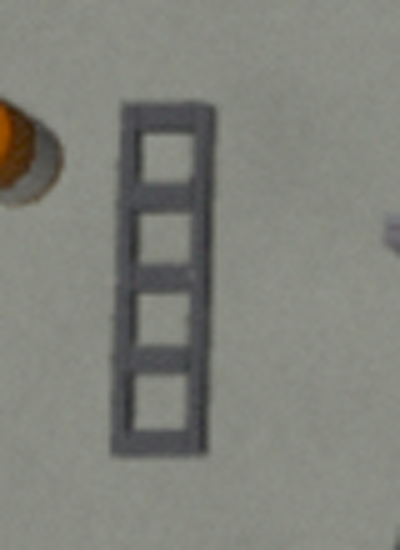

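>>> {"op": "servo_tool", "data": {"linear": [[0.02,0,0],[0.05,0,0],[0.08,0,0],[0.11,-0.005,0],[0.122,-0.0073,0],[0.122,-0.0073,-0.02],[0.122,-0.0073,-0.05],[0.122,-0.0073,-0.08],[0.122,-0.0073,-0.1],[0.122,-0.0073,-0.12],[0.122,-0.0073,-0.14],[0.122,-0.0073,-0.15],[0.122,-0.0073,-0.15],[0.122,-0.0073,-0.15]], "angular": [[0,0,8],[0,0,16],[0,0,24],[0,0,32],[0,0,40],[0,0,48],[0,0,56],[0,0,64],[0,0,72],[0,0,80],[0,0,88],[0,0,89.7],[0,0,89.7],[0,0,89.7]], "claw": [1,1,1,1,1,1,1,1,1,1,1,1,1,1]}}

```text
clock: 34.2
position: [0.611, -0.0045, 0.1846]
ee_rot: [0.001, 0.7, 0.715, 0.001]
contact_force: [-0.4, 0.4, -0.6]
width: 0.0855
```

Run:
```python
from h import *
o=get_obs();c=cam('wrist');print(o['clock'],o['position'],o['ee_rot'],o['joint_pos'])
save(c,'w17.png')
R=q2R(o['ee_rot']);print(np.degrees(np.arctan2(R[1,0],R[0,0])),R[:,2])
```

```text
34.2 [ 0.61104345 -0.00447484  0.18463616] [0.00128769 0.69954608 0.71458568 0.00096657] [-8.34276883e-02  5.07544147e-01  1.53453290e+00 -1.71664964e-04
  1.09629905e+00 -1.04619133e-01]
91.2186155861856 [ 3.19264517e-03 -4.20207496e-04 -9.99994815e-01]
```

View pics/w17.png

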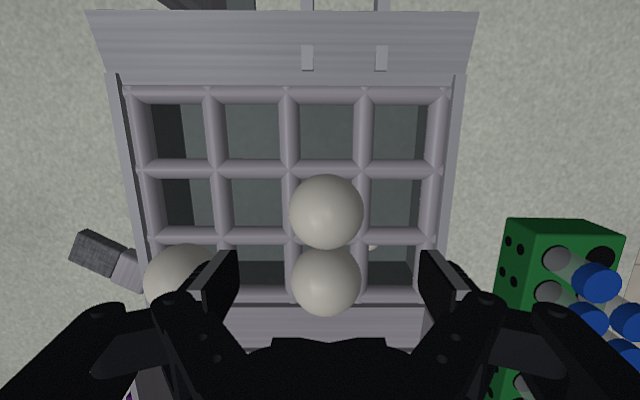

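>>> {"op": "servo_tool", "data": {"linear": [[0,0.0012,-0.03],[0,0.0012,-0.06],[0,0.0012,-0.08],[0,0.0012,-0.0876],[0,0.0012,-0.0876],[0,0.0012,-0.0876],[0,0.0012,-0.0876],[0,0.0012,-0.0876],[0,0.0012,-0.0876]], "angular": [[0,0,0],[0,0,0],[0,0,0],[0,0,0],[0,0,0],[0,0,0],[0,0,0],[0,0,0],[0,0,0]], "claw": [1,1,1,1,1,0.4,0.4,0.4,0.4], "squeeze": 35}}

```text
clock: 35.15
position: [0.6098, -0.0032, 0.099]
ee_rot: [0.001, 0.699, 0.715, 0.0]
contact_force: [-15.5, -0.8, 15.3]
width: 0.0545
```

>>> {"op": "servo_tool", "data": {"linear": [[0,0,0],[0,0,0.01],[0,0,0.03],[0,0,0.06],[0,0,0.09],[0,0,0.12],[0,0,0.12]], "angular": [[0,0,0],[0,0,0],[0,0,0],[0,0,0],[0,0,0],[0,0,0],[0,0,0]], "claw": [0.4,0.4,0.4,0.4,0.4,0.4,0.4]}}

```text
clock: 35.85
position: [0.6119, -0.0033, 0.2244]
ee_rot: [0.004, 0.699, 0.715, 0.003]
contact_force: [0.2, 0.0, -1.4]
width: 0.054
```

Run:
```python
from h import *
o=get_obs();c=cam('wrist');print(o['clock'],o['position'],o['ee_rot'],o['width'])
save(c,'w18.png')
```

```text
35.85 [ 0.61189267 -0.00334062  0.22435765] [0.00376245 0.69931707 0.71479622 0.00280043] 0.05404737697142437
```

View pics/w18.png

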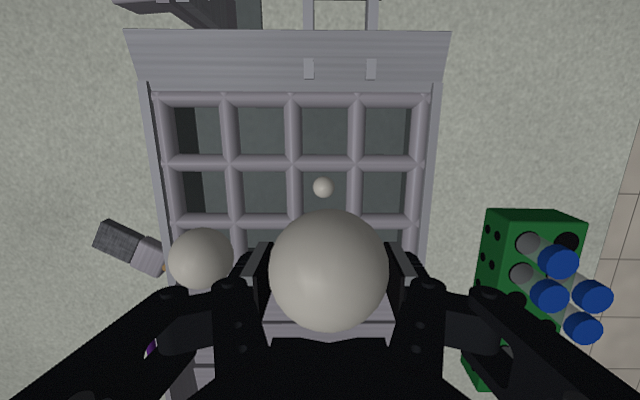

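>>> {"op": "servo_tool", "data": {"linear": [[0,0.02,0.02],[0,0.06,0.02],[-0.01,0.1,0.02],[-0.02,0.14,0.02],[-0.03,0.18,0.02],[-0.04,0.22,0.02],[-0.05,0.26,0.02],[-0.06,0.3,0.02],[-0.07,0.34,0.02],[-0.08,0.3716,0.02],[-0.08,0.3716,-0.02],[-0.08,0.3716,-0.06],[-0.08,0.3716,-0.1],[-0.08,0.3716,-0.13],[-0.08,0.3716,-0.13],[-0.08,0.3716,-0.13]], "angular": [[0,0,-8],[0,0,-16],[0,0,-24],[0,0,-32],[0,0,-40],[0,0,-48],[0,0,-56],[0,0,-64],[0,0,-72],[0,0,-80],[0,0,-88],[0,0,-90],[0,0,-90],[0,0,-90],[0,0,-90],[0,0,-90]], "claw": [0.4,0.4,0.4,0.4,0.4,0.4,0.4,0.4,0.4,0.4,0.4,0.4,0.4,0.4,0.4,0.4]}}

```text
clock: 37.5
position: [0.5309, 0.3683, 0.0918]
ee_rot: [0.003, 1.0, 0.011, -0.001]
contact_force: [0.1, 0.3, -1.3]
width: 0.0541
```

Run:
```python
from h import *
o=get_obs();c=cam('wrist');print(o['clock'],o['position'],o['ee_rot'],o['width'])
save(c,'w19.png')
R=q2R(o['ee_rot']);print(np.degrees(np.arctan2(R[1,0],R[0,0])),R[:,2])
import pickle;pickle.dump((o,c),open('w19.pkl','wb'))
```

```text
37.5 [0.53085182 0.36832462 0.09178468] [ 3.04308297e-03  9.99935161e-01  1.09386446e-02 -8.71512166e-04] 0.05412894742558181
1.2531931251197654 [-0.00167634 -0.00610484 -0.99997996]
```

View pics/w19.png

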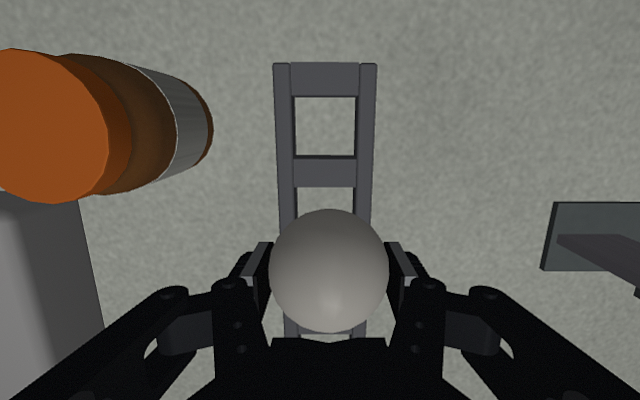

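Run:
```python
from h import *
import pickle
o,c=pickle.load(open('w19.pkl','rb'))
W=[atz(c,*p,.025,o) for p in [(294.5,97),(355.5,97),(355,155),(292.5,155)]];print(np.array(W).round(4),np.mean(W,0))
W=[atz(c,*p,.025,o) for p in [(273,63),(377,63)]];print(np.array(W).round(4),np.mean(W,0))
print(atz(c,292.5,188,.025,o),atz(c,355,187,.025,o))
```

```text
[[0.6129 0.3913 0.025 ]
 [0.6138 0.3513 0.025 ]
 [0.576  0.3499 0.025 ]
 [0.5751 0.393  0.025 ]] [0.59444237 0.3713512  0.025     ]
[[0.6331 0.4048 0.025 ]
 [0.6346 0.3385 0.025 ]] [0.6338863  0.37164173 0.025     ]
[0.55173932 0.39320884 0.025     ] [0.55336513 0.34885073 0.025     ]
```

>>> {"op": "servo_tool", "data": {"linear": [[0,0.0012,-0.02],[0,0.0012,-0.04],[0,0.0012,-0.055],[0,0.0012,-0.061],[0,0.0012,-0.065],[0,0.0012,-0.065],[0,0.0012,-0.065]], "angular": [[0,0,0],[0,0,0],[0,0,0],[0,0,0],[0,0,0],[0,0,0],[0,0,0]], "claw": [0.4,0.4,0.4,0.4,0.4,0.4,0.4]}}

```text
clock: 38.25
position: [0.5318, 0.3702, 0.0291]
ee_rot: [0.002, 1.0, 0.011, 0.001]
contact_force: [-3.7, -1.8, 2.8]
width: 0.0539
```

>>> {"op": "servo_tool", "data": {"linear": [[0,0,-0.002],[0,0,-0.003],[0,0,-0.003],[0,0,-0.003],[0,0,-0.003],[0,0,0.02],[0,0,0.06],[0,0,0.1],[0,0,0.15],[0,0,0.18],[0,0,0.18]], "angular": [[0,0,0],[0,0,0],[0,0,0],[0,0,0],[0,0,0],[0,0,0],[0,0,0],[0,0,0],[0,0,0],[0,0,0],[0,0,0]], "claw": [0.4,0.4,0.82,0.82,0.82,0.82,0.82,0.82,0.82,0.82,0.82]}}

```text
clock: 39.35
position: [0.5337, 0.3712, 0.2144]
ee_rot: [0.0, 1.0, 0.011, 0.004]
contact_force: [-0.1, 0.0, -0.2]
width: 0.0701
```

Run:
```python
from h import *
o=get_obs();c=cam('wrist');print(o['clock'],o['position'],o['ee_rot'],o['width'])
save(c,'w20.png')
save(cam('scene'),'s20.png',(220,120,480,270),3)
```

```text
39.35 [0.53367487 0.37118304 0.214398  ] [3.15400229e-05 9.99931085e-01 1.09140044e-02 4.32541585e-03] 0.07014934197051051
```

View pics/w20.png

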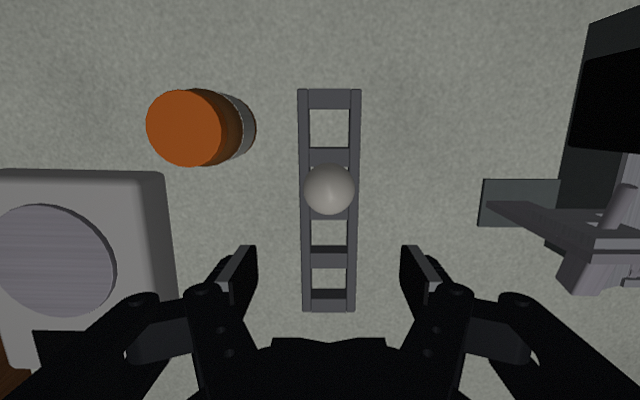

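View pics/s20.png

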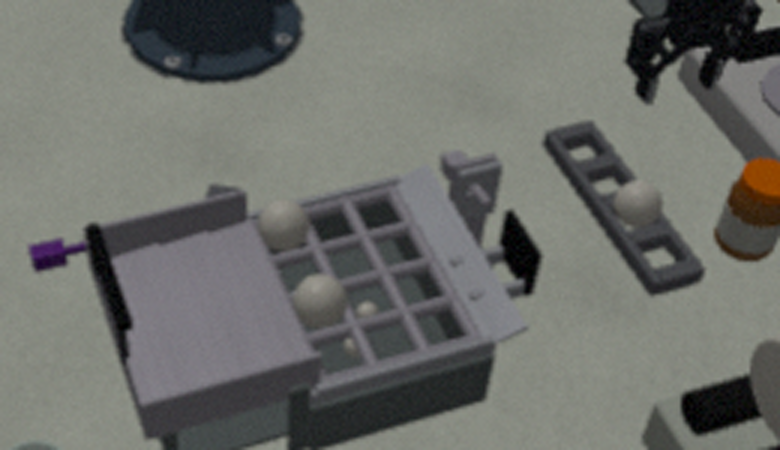

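>>> {"op": "servo_tool", "data": {"linear": [[0,0,0.03],[0.01,-0.03,0.03],[0.02,-0.07,0.03],[0.03,-0.11,0.03],[0.04,-0.15,0.03],[0.05,-0.19,0.03],[0.06,-0.23,0.03],[0.07,-0.27,0.03],[0.078,-0.31,0.03],[0.078,-0.35,0.03],[0.078,-0.39,0.02],[0.078,-0.42,0],[0.078,-0.43,-0.02],[0.078,-0.43,-0.03],[0.078,-0.43,-0.03]], "angular": [[0,0,8],[0,0,16],[0,0,24],[0,0,32],[0,0,40],[0,0,48],[0,0,56],[0,0,64],[0,0,72],[0,0,80],[0,0,88],[0,0,90],[0,0,90],[0,0,90],[0,0,90]], "claw": [1,1,1,1,1,1,1,1,1,1,1,1,1,1,1]}}

```text
clock: 40.95
position: [0.6089, -0.0593, 0.177]
ee_rot: [-0.001, 0.699, 0.715, 0.001]
contact_force: [0.6, 0.8, 0.6]
width: 0.0853
```

Run:
```python
from h import *
o=get_obs();c=cam('wrist');print(o['clock'],o['position'],o['ee_rot'],o['width'])
save(c,'w21.png')
R=q2R(o['ee_rot']);print(np.degrees(np.arctan2(R[1,0],R[0,0])),R[:,2])
```

```text
40.95 [ 0.60893163 -0.05931593  0.17702552] [-0.00118404  0.6994731   0.71465726  0.00098812] 0.08528539066965725
91.23035296029202 [-3.10037127e-04  3.06873835e-03 -9.99995243e-01]
```

View pics/w21.png

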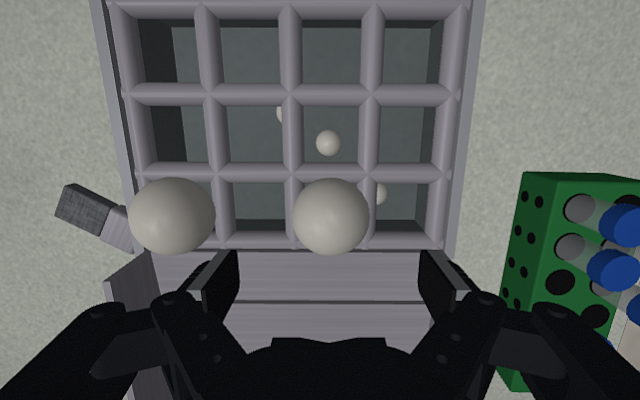

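>>> {"op": "servo_tool", "data": {"linear": [[0.002,0,-0.03],[0.003,0,-0.06],[0.003,0,-0.075],[0.003,0,-0.08],[0.003,0,-0.08],[0.003,0,-0.08],[0.003,0,-0.08],[0.003,0,-0.08],[0.003,0,-0.08],[0.003,0,-0.08]], "angular": [[0,0,0],[0,0,0],[0,0,0],[0,0,0],[0,0,0],[0,0,0],[0,0,0],[0,0,0],[0,0,0],[0,0,0]], "claw": [1,1,1,1,1,0.4,0.4,0.4,0.4,0.4]}}

```text
clock: 42.0
position: [0.6108, -0.0591, 0.1]
ee_rot: [-0.002, 0.699, 0.715, 0.0]
contact_force: [-17.1, 0.3, 16.5]
width: 0.0544
```

>>> {"op": "servo_tool", "data": {"linear": [[0,0,0.01],[0,0,0.03],[0,0,0.06],[0,0,0.09],[0,0,0.12],[0,0,0.12]], "angular": [[0,0,0],[0,0,0],[0,0,0],[0,0,0],[0,0,0],[0,0,0]], "claw": [0.4,0.4,0.4,0.4,0.4,0.4]}}

```text
clock: 42.6
position: [0.6127, -0.0594, 0.2253]
ee_rot: [0.002, 0.699, 0.715, 0.002]
contact_force: [1.3, -0.1, -1.7]
width: 0.054
```

>>> {"op": "servo_tool", "data": {"linear": [[0,0.02,0.02],[0,0.06,0.02],[-0.02,0.1,0.02],[-0.03,0.14,0.02],[-0.05,0.18,0.02],[-0.07,0.22,0.02],[-0.09,0.26,0.02],[-0.11,0.3,0.02],[-0.125,0.34,0.02],[-0.1415,0.38,0.02],[-0.1415,0.42,0.0],[-0.1415,0.4284,-0.04],[-0.1415,0.4284,-0.08],[-0.1415,0.4284,-0.12],[-0.1415,0.4284,-0.13],[-0.1415,0.4284,-0.13],[-0.1415,0.4284,-0.13]], "angular": [[0,0,-8],[0,0,-16],[0,0,-24],[0,0,-32],[0,0,-40],[0,0,-48],[0,0,-56],[0,0,-64],[0,0,-72],[0,0,-80],[0,0,-88],[0,0,-90],[0,0,-90],[0,0,-90],[0,0,-90],[0,0,-90],[0,0,-90]], "claw": [0.4,0.4,0.4,0.4,0.4,0.4,0.4,0.4,0.4,0.4,0.4,0.4,0.4,0.4,0.4,0.4,0.4]}}

```text
clock: 44.3
position: [0.4721, 0.3695, 0.0971]
ee_rot: [0.002, 1.0, 0.011, 0.002]
contact_force: [1.7, -0.2, -1.9]
width: 0.0544
```

Run:
```python
from h import *
o=get_obs();c=cam('wrist');print(o['clock'],o['position'],o['ee_rot'],o['width'])
save(c,'w22.png')
```

```text
44.3 [0.47213103 0.3695021  0.09710517] [0.00220543 0.99993483 0.01107225 0.00169777] 0.054422638055991596
```

View pics/w22.png

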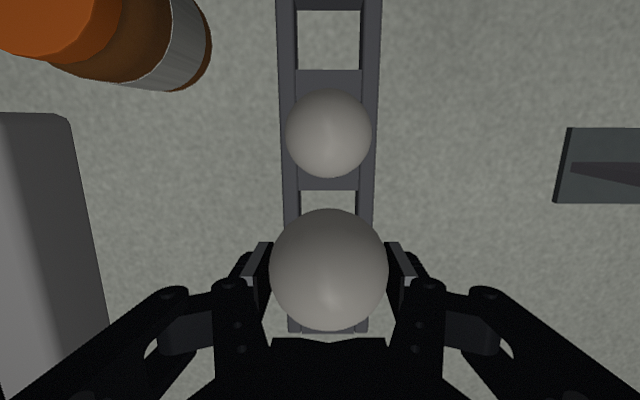

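Aligned. Lower to TCP z ≈ 0.027 with x -0.002, release, and retreat.

>>> {"op": "servo_tool", "data": {"linear": [[-0.002,0,-0.02],[-0.002,0,-0.04],[-0.002,0,-0.055],[-0.002,0,-0.065],[-0.002,0,-0.07],[-0.002,0,-0.07],[-0.002,0,-0.07]], "angular": [[0,0,0],[0,0,0],[0,0,0],[0,0,0],[0,0,0],[0,0,0],[0,0,0]], "claw": [0.4,0.4,0.4,0.4,0.4,0.4,0.4]}}

```text
clock: 45.05
position: [0.4705, 0.3699, 0.0287]
ee_rot: [0.002, 1.0, 0.011, 0.002]
contact_force: [-4.2, -2.1, 6.5]
width: 0.0542
```

>>> {"op": "servo_tool", "data": {"linear": [[0,0,-0.001],[0,0,-0.001],[0,0,-0.001],[0,0,-0.001],[0,0,0.02],[0,0,0.06],[0,0,0.1],[0,0,0.15],[0,0,0.19],[0,0,0.19]], "angular": [[0,0,0],[0,0,0],[0,0,0],[0,0,0],[0,0,0],[0,0,0],[0,0,0],[0,0,0],[0,0,0],[0,0,0]], "claw": [0.4,0.82,0.82,0.82,0.82,0.82,0.82,0.82,0.82,0.82]}}

```text
clock: 46.05
position: [0.4725, 0.3713, 0.2248]
ee_rot: [-0.001, 1.0, 0.011, 0.006]
contact_force: [-0.8, 1.3, 0.2]
width: 0.0701
```

Run:
```python
from h import *
o=get_obs();c=cam('wrist');print(o['clock'],o['position'],o['ee_rot'],o['width'])
save(c,'w23.png')
save(cam('scene'),'s23.png',(220,120,480,270),3)
```

```text
46.05 [0.47246756 0.37130803 0.22478916] [-9.66482089e-04  9.99917404e-01  1.11043344e-02  6.39883999e-03] 0.07006888435524235
```

View pics/w23.png

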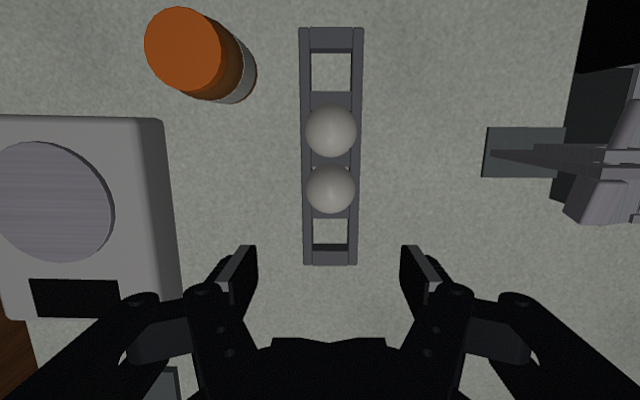

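View pics/s23.png

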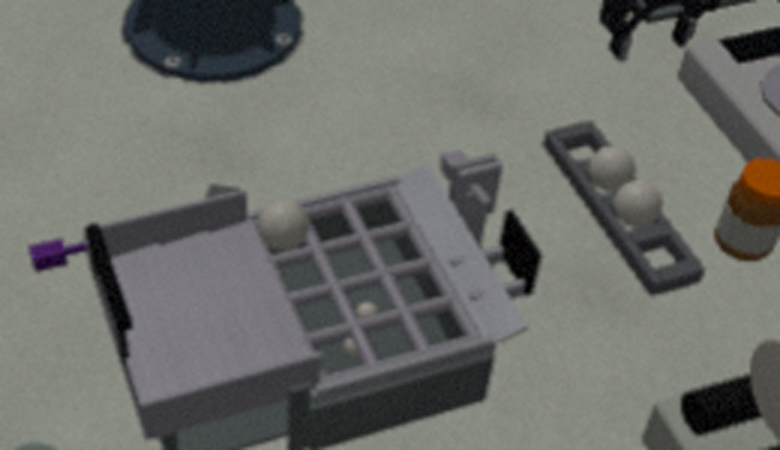

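>>> {"op": "servo_tool", "data": {"linear": [[0,0,0.03],[0.01,-0.03,0.03],[0.02,-0.07,0.03],[0.0276,-0.11,0.03],[0.0276,-0.15,0.03],[0.0276,-0.19,0.03],[0.0276,-0.23,0.03],[0.0276,-0.27,0.03],[0.0276,-0.31,0.03],[0.0276,-0.35,0.03],[0.0276,-0.39,0.02],[0.0276,-0.42,0],[0.0276,-0.4334,-0.02],[0.0276,-0.4334,-0.04],[0.0276,-0.4334,-0.04]], "angular": [[0,0,8],[0,0,16],[0,0,24],[0,0,32],[0,0,40],[0,0,48],[0,0,56],[0,0,64],[0,0,72],[0,0,80],[0,0,88],[0,0,90],[0,0,90],[0,0,90],[0,0,90]], "claw": [1,1,1,1,1,1,1,1,1,1,1,1,1,1,1]}}

```text
clock: 47.65
position: [0.4962, -0.0634, 0.1758]
ee_rot: [-0.004, 0.7, 0.715, 0.001]
contact_force: [-1.4, 1.0, -0.1]
width: 0.0856
```

Run:
```python
from h import *
o=get_obs();c=cam('wrist');print(o['clock'],o['position'],o['ee_rot'],o['width'])
save(c,'w24.png')
R=q2R(o['ee_rot']);print(np.degrees(np.arctan2(R[1,0],R[0,0])),R[:,2])
```

```text
47.65 [ 0.49620905 -0.06342621  0.17580489] [-0.00402288  0.69960209  0.71452029  0.00122349] 0.08559245771614098
91.20800247445729 [-0.00403695  0.00737726 -0.99996464]
```

View pics/w24.png

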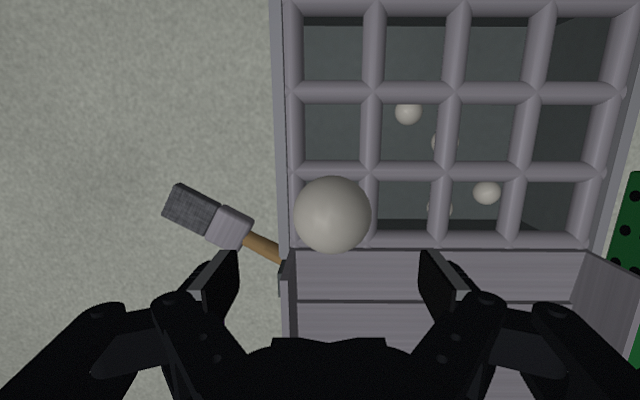

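>>> {"op": "servo_tool", "data": {"linear": [[0.002,0.001,-0.03],[0.004,0.0013,-0.055],[0.004,0.0013,-0.07],[0.004,0.0013,-0.0758],[0.004,0.0013,-0.0758],[0.004,0.0013,-0.0758],[0.004,0.0013,-0.0758],[0.004,0.0013,-0.0758],[0.004,0.0013,-0.0758],[0.004,0.0013,-0.0758]], "angular": [[0.4,0,0],[0.4,0,0],[0.4,0,0],[0.4,0,0],[0.4,0,0],[0.4,0,0],[0.4,0,0],[0.4,0,0],[0.4,0,0],[0.4,0,0]], "claw": [1,1,1,1,1,0.4,0.4,0.4,0.4,0.4]}}

```text
clock: 48.7
position: [0.4989, -0.0618, 0.1026]
ee_rot: [-0.007, 0.699, 0.715, 0.003]
contact_force: [-17.0, -1.4, 16.3]
width: 0.0537
```

>>> {"op": "servo_tool", "data": {"linear": [[0,0,0.01],[0,0,0.03],[0,0,0.06],[0,0,0.09],[0,0,0.12],[0,0,0.12]], "angular": [[0,0,0],[0,0,0],[0,0,0],[0,0,0],[0,0,0],[0,0,0]], "claw": [0.4,0.4,0.4,0.4,0.4,0.4]}}

```text
clock: 49.3
position: [0.5007, -0.0621, 0.227]
ee_rot: [-0.004, 0.699, 0.715, 0.005]
contact_force: [0.2, 0.0, -3.1]
width: 0.054
```

>>> {"op": "servo_tool", "data": {"linear": [[0,0.02,0.02],[0,0.06,0.02],[-0.01,0.1,0.02],[-0.02,0.14,0.02],[-0.03,0.18,0.02],[-0.04,0.22,0.02],[-0.05,0.26,0.02],[-0.06,0.3,0.02],[-0.075,0.34,0.02],[-0.0924,0.38,0.02],[-0.0924,0.42,0.0],[-0.0924,0.4305,-0.04],[-0.0924,0.4305,-0.08],[-0.0924,0.4305,-0.12],[-0.0924,0.4305,-0.13],[-0.0924,0.4305,-0.13],[-0.0924,0.4305,-0.13]], "angular": [[0,0,-8],[0,0,-16],[0,0,-24],[0,0,-32],[0,0,-40],[0,0,-48],[0,0,-56],[0,0,-64],[0,0,-72],[0,0,-80],[0,0,-88],[0,0,-90],[0,0,-90],[0,0,-90],[0,0,-90],[0,0,-90],[0,0,-90]], "claw": [0.4,0.4,0.4,0.4,0.4,0.4,0.4,0.4,0.4,0.4,0.4,0.4,0.4,0.4,0.4,0.4,0.4]}}

```text
clock: 51.0
position: [0.4091, 0.3689, 0.0986]
ee_rot: [-0.0, 1.0, 0.011, 0.007]
contact_force: [-0.2, -0.3, -0.8]
width: 0.0542
```

Run:
```python
from h import *
o=get_obs();c=cam('wrist');print(o['clock'],o['position'],o['ee_rot'],o['width'])
save(c,'w25.png')
```

```text
51.0 [0.40910417 0.36886497 0.09862787] [-1.76956342e-04  9.99912502e-01  1.11289786e-02  7.14861367e-03] 0.054175919583179716
```

View pics/w25.png

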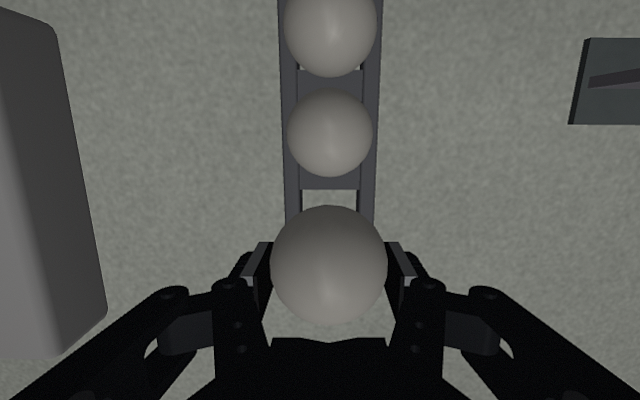

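>>> {"op": "servo_tool", "data": {"linear": [[-0.0005,0,-0.02],[-0.0005,0,-0.04],[-0.0005,0,-0.055],[-0.0005,0,-0.065],[-0.0005,0,-0.07],[-0.0005,0,-0.07],[-0.0005,0,-0.07]], "angular": [[0,0.4,0],[0,0.8,0],[0,0.8,0],[0,0.8,0],[0,0.8,0],[0,0.8,0],[0,0.8,0]], "claw": [0.4,0.4,0.4,0.4,0.4,0.4,0.4]}}

```text
clock: 51.75
position: [0.409, 0.3695, 0.0302]
ee_rot: [-0.001, 1.0, 0.011, 0.001]
contact_force: [-4.3, -0.5, 5.7]
width: 0.0541
```

>>> {"op": "servo_tool", "data": {"linear": [[0,0,-0.001],[0,0,-0.001],[0,0,-0.001],[0,0,-0.001],[0,0,0.02],[0,0,0.06],[0,0,0.1],[0,0,0.15],[0,0,0.19],[0,-0.03,0.2],[0,-0.08,0.2],[0,-0.12,0.2],[0,-0.12,0.2]], "angular": [[0,0,0],[0,0,0],[0,0,0],[0,0,0],[0,0,0],[0,0,0],[0,0,0],[0,0,0],[0,0,0],[0,0,0],[0,0,0],[0,0,0],[0,0,0]], "claw": [0.4,0.82,0.82,0.82,0.82,0.82,0.82,0.82,0.82,0.82,0.82,0.82,0.82]}}

```text
clock: 53.05
position: [0.4088, 0.2464, 0.2306]
ee_rot: [-0.001, 1.0, 0.01, 0.001]
contact_force: [0.1, 0.9, -0.6]
width: 0.0697
```

Run:
```python
from h import *
o=get_obs();c=cam('wrist');print(o['clock'],o['position'],o['ee_rot'],o['width'],o['contact_force'])
save(c,'w26.png',None,1.25)
s=cam('scene');save(s,'s26.png',(170,120,490,300),2.5)
import pickle;pickle.dump((o,c),open('w26.pkl','wb'))
```

```text
53.05 [0.40882712 0.24638774 0.23056986] [-6.88114659e-04  9.99952328e-01  9.68220797e-03  1.05953164e-03] 0.06973664196426789 [ 0.10146127  0.91427672 -0.64040182]
```

View pics/w26.png

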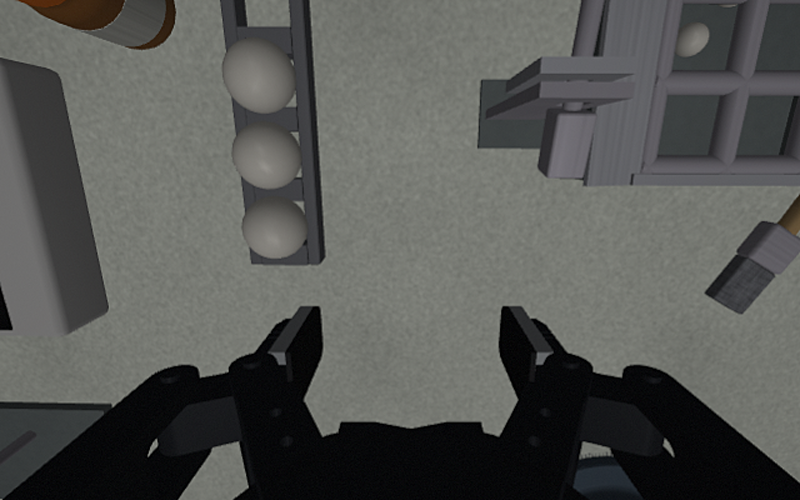

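View pics/s26.png

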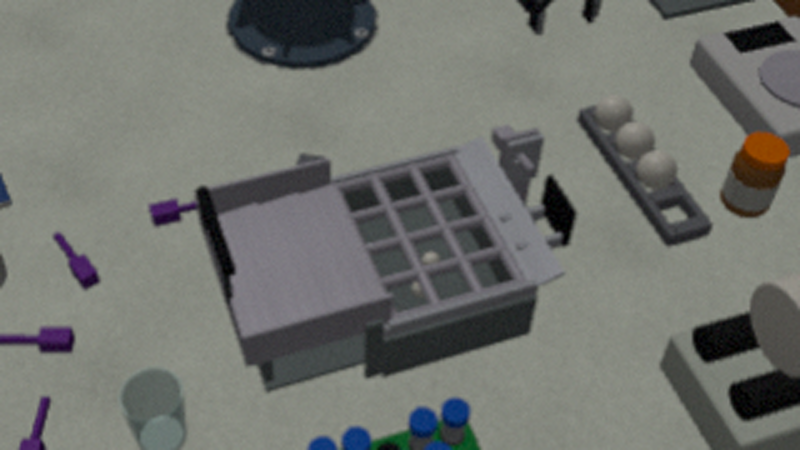

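Run:
```python
from h import *
import pickle
o,c=pickle.load(open('w26.pkl','rb'))
save(c,'w26a.png',(370,0,530,150),5)
for p,z in [((555,108),.142),((596,112),.142),((540,175),.142)]: print(atz(c,p[0]/1.25,p[1]/1.25,z,o).round(4))
print([atz(c,p[0]/1.25,p[1]/1.25,.042,o).round(4) for p in [(259,76),(267,156),(275,228)]])
```

```text
[0.5019 0.1645 0.142 ]
[0.5002 0.1406 0.142 ]
[0.464 0.169 0.142]
[array([0.5321, 0.3707, 0.042 ]), array([0.4694, 0.3694, 0.042 ]), array([0.407 , 0.3673, 0.042 ])]
```

View pics/w26a.png

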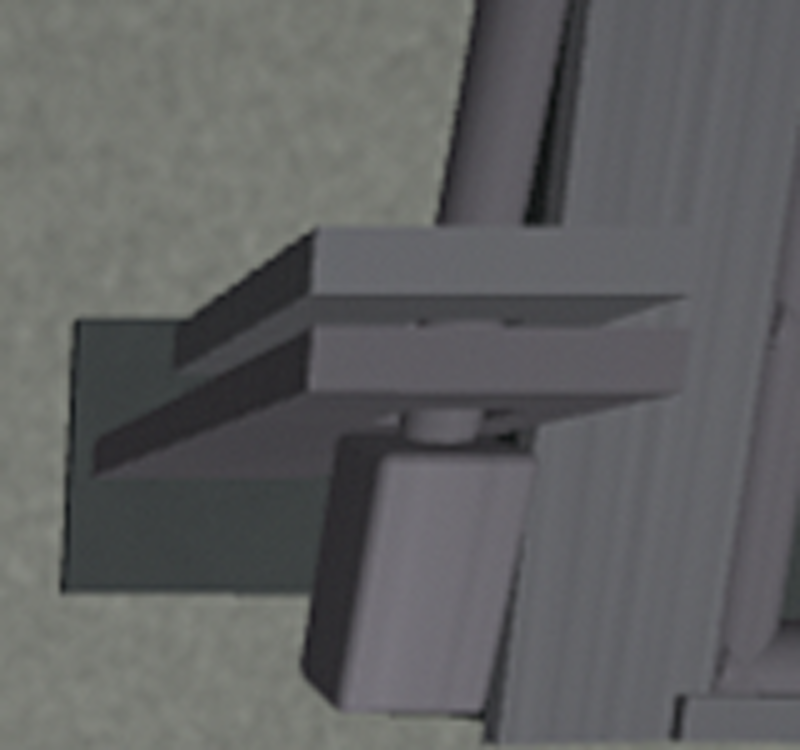

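Run:
```python
from h import *
c=cam('top');save(c,'t27.png',(160,80,500,280),2.35)
```

```text
(no output)
```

View pics/t27.png

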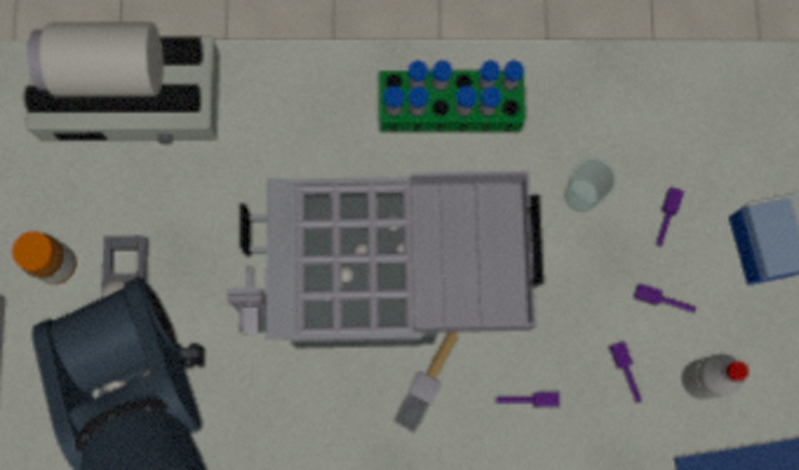

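All is in place: the pan is down and empty, the screen is home, the pin is in and the bystanders have not moved.

Run:
```python
from h import *
print(hand_in())
```

```text
the job is handed in; nothing more can be done
None
```

I finished the job and handed it in at about 53 s of the 210 s. `hand_in` reports no verdict.

- **Screen:** I pushed it home onto its stop.
- **Pin:** I inserted the grey pin from the robot's side through both lugs until its grip pressed on the front lug.
- **Pan:** I tipped it in stages to about 0.6 rad. Everything had rolled out by then, so I lowered it again.
- **Balls:** The three full-size balls are in three neighbouring pockets of the rack.

**Last checks**
- The ball centres measured within about 2 mm of their pocket centres.
- I saw all four worn balls in the catch box through the screen.
- In the final pictures the pan is down and empty and the bystanders are where they were. The gripper was clear of everything.

**Not perfect:** After I released the pin it slid back a little and droops slightly. Its grip now stands about 5 mm off the front lug (15 mm allowed), so the tip is about 55 mm in (over 45 mm needed). I estimated the tip's rise from the play in the holes at no more than about 10 mm (15 mm allowed); I did not measure it directly. I left the pin as it was.

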